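# Hang a roller hanger on the sloping drying rail and push it home in the clamp

### The arm

A 6-joint arm with a two-finger parallel gripper is mounted at the origin on the work surface. World frame = base frame: x ahead of the robot, y to its left, z up, the work surface at z = 0. Lengths are in m, angles in rad, forces in N, time in s.
With the tool pointing down it reaches from about 0.325 to 0.75 m from the base axis. Payload 7.6 kg.
Tool frame: the origin (TCP) lies at the very end of the fingers, on their centre line; the grasp point (between the pads) lies 19 mm behind it (grip_depth is the distance from the TCP to the grasp point, in m); z points along the fingers, y is the direction in which the jaws open and shut (so a half turn about z gives the same grasp; the last joint's range is limited). The gripper opens to 85 mm and grips with 20 to 120 N. Pads are 22 mm wide; open, the fingers measure 114 mm over their backs; the gripper's body (76 mm by 85 mm) begins 54 mm behind the grasp point. The pads swing forward as they close: fully open they stand 13 mm farther back than shut.
Start: joints at [1.07, 0.052, 1.401, -0, 1.689, -0.07], TCP at [0.219, 0.477, 0.231] pointing down, gripper open.
Joint ranges: [-2.9, 2.9], [-0.91, 2.17], [0.12, 2.37], [-1.06, 4.2], [0.26, 2.73], [-2.93, 2.93]. Speed limits (rad/s): [2.57, 2.57, 3.01, 3.14, 3.14, 3.14].

### API

Orientations are given as a 3x3 rotation matrix whose columns are the frame's x, y, z axes.
In Python, from cell import get_obs, grab_frame, camera_params, hand_in, grip_depth gives the robot as it stands.
- The arm moves only by the tool servo_tool, never from a script. Its argument "motion" is a list of rows, each a list of 3 entries, a list of its own where there are three numbers: the shift along the tool's x, y, z normalised to -1 to 1, where 1 is 40 mm, then the turn, a rotation vector about the tool's x, y, z normalised to -1 to 1, where 1 is 5 degrees, then the opening, from 0 (shut) to 1 (fully open). In form: [[[dx, dy, dz], [ax, ay, az], jaw], ...]. A call has 1 to 5 rows; each row shifts and turns the commanded pose from where the row before left it, along the tool's axes as they then stand; what a row does not reach is not made up. A row lasts 1/8 s, in which the tool goes at most 62.5 mm and 10.7 degrees, less where a joint would pass 70% of its speed; a pose out of reach is approached as far as the arm can. A call with a number of a shift or a turn outside -1 to 1 is refused whole. A call with a gripper value outside its range is refused whole. The fingers move at their own pace and stop on an object; the grip force is fixed at half the most. Time passes only in rows, so rows that do not move let the fingers close. It gives the time, the measured TCP pose, the force and the opening at its end, in the units of the state.
- get_obs(): the state, without advancing time (a new reading comes with each control period).
- grab_frame(name): name is "side" or "top" or "wrist"; returns the picture (400x640x3 uint8, red, green, blue); there is no depth.
- camera_params(name): a dict with "fx", "fy", "cx", "cy" (pixels), "rvec" (rotation vector, rad) and "tvec" (3), from world to camera coordinates, as OpenCV has them; the wrist camera has in their place "mount" (4x4, takes a point from camera to tool coordinates, whose origin is the TCP and whose axes are the flange's). Camera axes: x right, y down, z forward; pixel columns grow to the right and rows downward; lengths in m; the calibration is good to about 2 mm. A picture is of the moment at which its call begins: read the wrist's pose just before it. camera_params takes no time and is no camera call.
- hand_in(): hands the job in, once; it reports no verdict.
The state is a dict: "time_s": time; "qpos": joint angles; "qd": joint speeds; "tau": joint torques, N m; "position": TCP position; "orientation": TCP orientation; "wrist_force": force on the tool from outside, world axes, zero at the start; "wrist_torque": the same for the moment, N m; "grip_width": finger opening in m.
Only numpy, scipy, OpenCV 4.12 (cv2) and the standard library are available. Lean on these libraries where they do the work, as an engineer would, in place of code of your own. Each camera call takes 0.05 s, during which the arm holds its last target.

### The job

Pick up the steel roller hanger by its tab, hook its two wheels over the sloping bar near the bar's upper end without dropping it, and let go so that it rolls down by itself to the spring clamp. Once it has come to rest there, push it gently on downhill, its rod sliding through the clamp, until the rod's tip stays pressed firmly against the rubber stop, then leave it. Do not force the rail, and do not disturb the other things on the table.

Things in the scene. Friction and masses are not known exactly. Their poses are not given: they have to be found in the camera images.
- bar: Sloping flat aluminium bar, 420 long, 8 thick, 20 deep. Origin: middle of its top face, 185 above the table. x runs DOWNHILL along it (roughly to the robot's left, 4 degrees), y level across it (roughly to the robot), z square to its top. It stands on a 460 x 130 x 8 base plate by 20 mm square posts under its ends (x = +-200), nothing above its top but the clamp.
- clamp (a point): Middle of the clamp's mouth: on the bar's centre line, x = 105, 50 above its top. Two sprung white upright pads (diameter 16, 24 tall, 11 mm free gap) squeeze the hanger's rod: 5 to 9 N to enter, then a steady drag of 3 to 7 N that holds it where it is left. Steel side plates (y = +-26, up to 62 above the bar) run from 8 uphill of this point to a grey block 65 to 83 downhill of it.
- stop: Collar on the downhill face of the clamp's block, 83 downhill of the clamp point, same height; x downhill. It carries a screw that reaches uphill, ending in a rubber face (diameter 14) between the side plates, 17 to 47 downhill of the clamp point: no reading gives its setting, feel for it. It yields 2 mm (0.8 N, then 0.5 N/mm), then is rigid; more than 15 N on it is too much.
- hanger: Steel roller hanger, 0.5 kg, 204 tall, upright on the table at the start. Origin: centre of its underside; x the way its rod points (must point downhill on the bar), y the side of its web, z up. Cup at the bottom (radius 33, height 60), from it a central stem (radius 4) up to a cross arm (top 84 above the origin) that joins the web, a flat strip at y = 14 to 18 rising to the wheels' plate (x = +-39).
- hanger_tread (a point): 130 above the hanger's origin, midway between the undersides of its two wheels (at x = +-30; treads 12 wide, flanges 6 deeper, 38 in diameter). When hung, this point lies on the bar's top centre line. The bar enters the hook from its open side, -y: bring the hanger to the +y side of the bar, wheels above and cross arm below it, shift it in -y, lower it. Let go, it rolls at some 0.1 m/s.
- hanger_tab (a point): Middle of the upright grip tab over the wheels, 183 above the hanger's origin: 30 long (x), 10 thick (y), 42 tall. Below it, to +y only, a bridge and the wheels' plate (top 157 above the origin).
- hanger_tip (a point): Tip of the round-nosed rod (radius 7) that runs ahead from the tab: 77 ahead of and 180 above the hanger's origin. The rolled hanger rests with its nose between the pads, this point within 3 mm of the clamp point; from there the stop is 15 to 50 mm on.
- goblet: Brass goblet, 105 tall, 80 wide at the rim; bystander. Origin: centre of its underside.
- polish: White bottle with a black cap, 130 tall, 54 in diameter; bystander. Origin: centre of its underside.
- jar: Glass jar with a steel lid, 85 tall, 70 in diameter; bystander. Origin: centre of its underside.
- brush: Scrubbing brush, 160 x 45 x 34, bristles down; bystander. Origin: centre of its underside.
- screwdriver: Screwdriver with a black handle lying on the table; bystander. Origin: on its underside.

How it is judged:
On the way, in this order (a step that is already met when the one before it is completed fails the run):
1. the hanger hangs on the upper part of the bar, wheels on its top face, let go (x of hanger_tread in the frame of bar between -0.18 and -0.03 m and y of hanger_tread in the frame of bar between -0.005 and 0.005 m and z of hanger_tread in the frame of bar between -0.004 and 0.004 m and contact force between hanger and the fingers below 0.05 N and contact force between hanger and bar above 1 N), for 0.06 s.
2. it has rolled down and rests, untouched, at the clamp's mouth (x of hanger_tread in the frame of bar between 0.018 and 0.04 m and y of hanger_tread in the frame of bar between -0.005 and 0.005 m and z of hanger_tread in the frame of bar between -0.004 and 0.004 m and contact force between hanger and the fingers below 0.05 N and linear speed of hanger below 0.01 m/s), for 0.25 s.
At the end, for the whole second after the job is handed in: The hanger hangs on the bar (within 5 mm sideways, 4 mm in height), at rest and released, its rod in the clamp with the tip still pressing the rubber stop with at least 0.5 N (contact force between hanger and stop above 0.5 N and linear speed of hanger below 0.01 m/s and y of hanger_tread in the frame of bar between -0.005 and 0.005 m and z of hanger_tread in the frame of bar between -0.004 and 0.004 m and x of hanger_tread in the frame of bar between 0.035 and 0.09 m); the robot touches nothing.
It fails at once if the stop is pressed with more than 15 N (contact force between hanger and stop above 15 N).
It fails at once if the hanger is forced on the bar with more than 45 N (contact force between hanger and bar above 45 N).
It fails at once if the hanger is dropped: let go in the air with its wheels more than 6 mm over the bar's top (height (world z) of hanger above 0.02 m and z of hanger_tread in the frame of bar above 0.006 m and contact force between hanger and anything else below 0.05 N).
It fails at once if the robot itself leans on the bar or its clamp with more than 15 N (contact force between the arm and bar above 15 N).
It fails at once if a bystander is moved by more than 20 mm (distance of any of goblet, polish, jar, brush, screwdriver from where it was at the start of the episode above 0.02 m).
It also fails if it takes over 72 s, if anything falls off the work surface, if the arm or the gripper's body presses on something with over 40 N, if the wrist force passes 120 N, or if a joint passes its speed limit or range.

## Working session

There is one attempt and no reset: what is moved stays moved. The work goes in short steps, Python scripts to look and compute and a tool call to move; the robot and the scene stay as the last step left them, time stands still between calls to the robot, and variables do not carry over. Pictures are saved under pics/ and viewed, and the job is handed in when it is done.

Besides the shell and the picture viewer there is one more tool, called after "Call:" in YAML: its name, and indented under it one key for each argument. servo_tool: Moves the arm, as the interface text tells. Scaled input: -1 to 1 covers 40 mm each way for a shift and 5 degrees each way for a turn. Its arguments: {"type":"object","properties":{"motion":{"type":"array"}},"required":["motion"]}

```bash
ls; mkdir -p pics
python3 - <<'E'
from cell import *
import cv2,json
o=get_obs();print({k:(v if not hasattr(v,'tolist') else v.tolist()) for k,v in o.items()});print(grip_depth if not callable(grip_depth) else grip_depth())
for n in("side","top","wrist"):
    im=grab_frame(n);cv2.imwrite(f"pics/{n}0.png",im[:,:,::-1]);print(n,camera_params(n))
E
```

```text
pics
{'time_s': 0.0, 'qpos': [1.0696770396155908, 0.0528366564778009, 1.4017274708829413, 8.682950413272343e-06, 1.6886001202465872, -0.07028887286518525], 'qd': [0.0020634035278618173, -0.0015093404287479626, -0.0005206622941691112, -0.0019922071262427525, -0.0014823886501052048, 0.00028942072241646874], 'tau': [0.0001850146190918167, -38.1668221950531, -36.01850509643555, -7.811805517121684e-05, 0.006251919257920235, 1.572106924641048e-06], 'position': [0.21908004858041438, 0.47677349511674666, 0.23047109924905324], 'orientation': [[-0.9086196388280778, 0.417623958156454, -0.0007625678130545093], [0.4176246374200764, 0.9086186074197086, -0.0013742162925756028], [0.00011897765689216485, -0.001567107017866795, -0.9999987650091932]], 'wrist_force': [-0.8763979248156801, -1.0073481802964404, 0.047465388657521417], 'wrist_torque': [-0.007030575451435187, 0.03927458271951926, -0.013125589740756966], 'grip_width': 0.08539438677291436}
0.0187
side {'fx': 380.656829872645, 'fy': 380.656829872645, 'cx': 317.03850736646206, 'cy': 195.47021932290977, 'rvec': array([ 0.09564243, -2.91531091,  1.05008262]), 'tvec': array([0.4833085 , 0.13710861, 1.31724787])}
top {'fx': 404.38710366297994, 'fy': 404.38710366297994, 'cx': 315.357033222996, 'cy': 193.98837665632442, 'rvec': array([ 2.2039487 , -2.14177704,  0.13098656]), 'tvec': array([-0.02450777,  0.49248206,  1.31833083])}
wrist {'fx': 352.1144665289149, 'fy': 352.1144665289149, 'cx': 320.3069484222112, 'cy': 201.5617143271538, 'mount': array([[ 1.83845144e-04, -9.65093712e-01, -2.61904742e-01,
         6.58355429e-02],
       [ 9.99999975e-01,  1.44994238e-04,  1.67664441e-04,
        -1.27031676e-04],
       [-1.23837219e-04, -2.61904766e-01,  9.65093715e-01,
        -1.42543691e-01],
       [ 0.00000000e+00,  0.00000000e+00,  0.00000000e+00,
         1.00000000e+00]])}
```

View pics/side0.png

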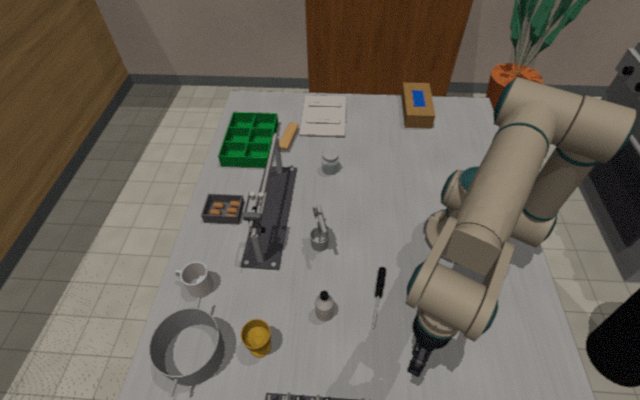

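View pics/top0.png

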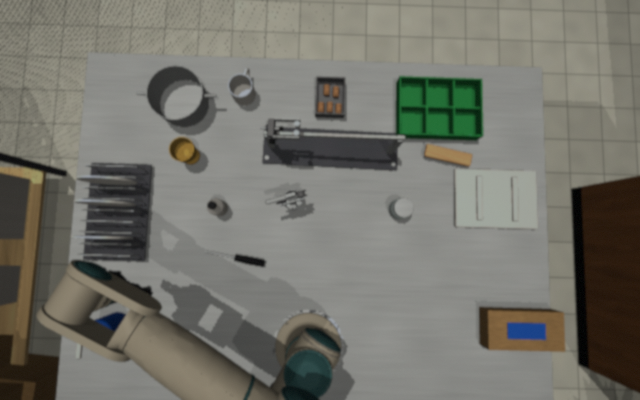

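View pics/wrist0.png

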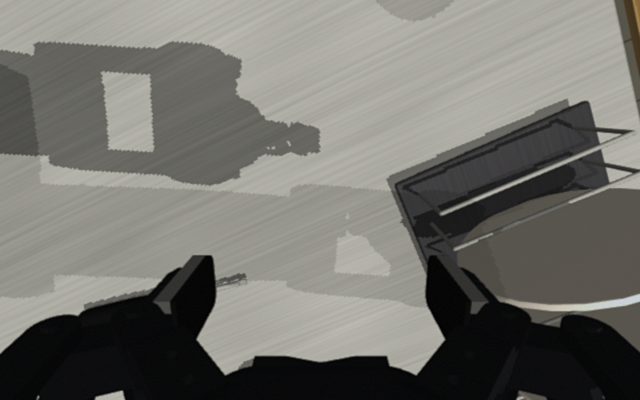

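Run:
```python
import cv2
im=cv2.imread("pics/top0.png");cv2.imwrite("pics/topA.png",cv2.resize(im[110:175,250:415],None,fx=4.8,fy=4.8,interpolation=2))
cv2.imwrite("pics/topB.png",cv2.resize(im[175:225,255:335],None,fx=10,fy=10,interpolation=2))
im=cv2.imread("pics/side0.png");cv2.imwrite("pics/sideA.png",cv2.resize(im[130:275,200:345],None,fx=4.1,fy=4.1,interpolation=2))
```

```text
(no output)
```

View pics/topA.png

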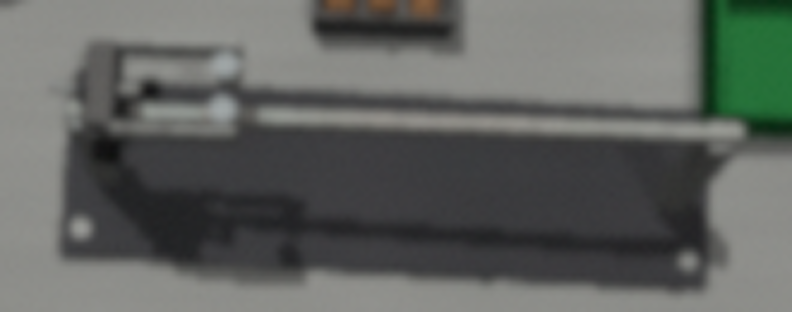

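View pics/topB.png

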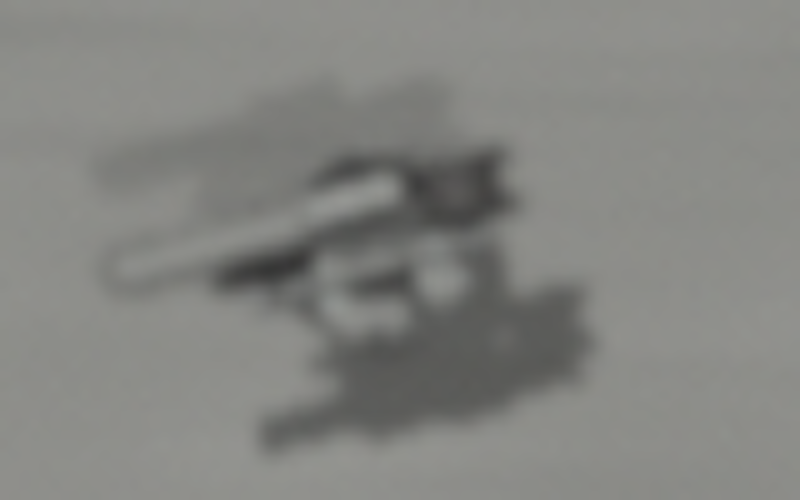

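View pics/sideA.png

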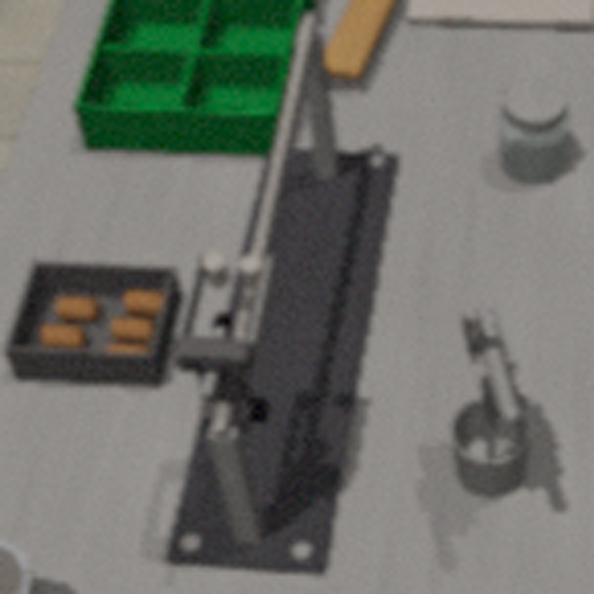

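```bash
cat > h.py <<'E'
import numpy as np,cv2
from scipy.optimize import least_squares
from scipy.spatial.transform import Rotation as Rn
from cell import *
def cam(n,obs=None):
    p=camera_params(n);K=np.array([[p['fx'],0,p['cx']],[0,p['fy'],p['cy']],[0,0,1]])
    if n!='wrist':
        return K,Rn.from_rotvec(np.ravel(p['rvec'])).as_matrix(),np.ravel(p['tvec'])
    T=np.eye(4);T[:3,:3]=obs['orientation'];T[:3,3]=obs['position'];M=np.linalg.inv(T@p['mount']);return K,M[:3,:3],M[:3,3]
def proj(c,P):
    K,R,t=c;q=(np.atleast_2d(P)@R.T+t)@K.T;return q[:,:2]/q[:,2:]
def ray_z(c,uv,z):
    K,R,t=c;d=R.T@np.linalg.inv(K)@np.array([uv[0],uv[1],1.]);o=-R.T@t;return o+d*(z-o[2])/d[2]
def barT(x,y,yaw,sl):  # yaw: heading of downhill
    R=Rn.from_euler('zy',[yaw,sl]).as_matrix();return R,np.array([x,y,.185])
E
python3 - <<'E'
from h import *
ct,cs=cam('top'),cam('side')
A=lambda u,v:(250+u/4.8-.4,110+v/4.8-.4)
S=lambda u,v:(200+u/4.1-.4,130+v/4.1-.4)
B=lambda u,v:(255+u/10-.45,175+v/10-.45)
L=[('b',ct,A(745,130),(-.21,0,0)),('b',ct,A(225,65),(.105,-.0135,.062)),('b',ct,A(223,107),(.105,.0135,.062)),
('b',cs,S(214,265),(.105,-.0135,.062)),('b',cs,S(252,268),(.105,.0135,.062)),('b',cs,S(308,12),(-.21,0,0)),
('p',ct,A(60,258),(.23,.065)),('p',ct,A(706,290),(-.23,.065)),('p',cs,S(168,565),(.23,-.065)),('p',cs,S(328,572),(.23,.065)),('p',cs,S(398,155),(-.23,.065))]
def f(p,full=0):
    R,t=barT(*p);r=[]
    for k,c,uv,P in L:
        if k=='b':W=R@np.array(P)+t
        else:
            W=np.array([*(Rn.from_euler('z',p[2]).as_matrix()[:2,:2]@P+t[:2]),.008])
        r.append(proj(c,W)[0]-uv)
    return np.array(r) if full else np.ravel(r)
s=least_squares(f,[.55,.0,1.5,.07],loss='soft_l1');print(s.x,np.degrees(s.x[2:]));print(f(s.x,1).round(1))
print('tip',ray_z(ct,B(108,275),.18),'tabrear',ray_z(ct,B(400,188),.204))
a,b=ray_z(ct,B(112,272),.18),ray_z(ct,B(400,190),.2);d=a-b;yaw=np.arctan2(d[1],d[0]);print(np.degrees(yaw),np.hypot(*d[:2]),a-.077*np.array([np.cos(yaw),np.sin(yaw),0]))
print('cup rim side',ray_z(cs,S(490,430),.06), ray_z(cs,S(490,475),.01))
E
```

```text
[ 0.65581262 -0.05496998  1.56091119  0.00412333] [89.43362355  0.23624964]
[[-1.9  0.6]
 [ 0.5 -0.5]
 [ 0.5  0.1]
 [ 0.4 -2.6]
 [ 0.  -2.9]
 [ 0.2  4.2]
 [-0.8  0.3]
 [-0.2 -1. ]
 [-0.2 -0.2]
 [ 0.2  0.6]
 [-0.4  0. ]]
tip [0.44844194 0.13737847 0.18      ] tabrear [0.47402638 0.05177883 0.204     ]
106.2104961487469 0.08781875740101024 [0.47085389 0.06230574 0.18      ]
cup rim side [0.47192018 0.06604037 0.06      ] [0.4718579  0.07707225 0.01      ]
```

```bash
sed -i "s/'zy'/'ZY'/" h.py
cat > f1.py <<'E'
from h import *
ct,cs=cam('top'),cam('side')
A=lambda u,v:(250+u/4.8-.4,110+v/4.8-.4)
S=lambda u,v:(200+u/4.1-.4,130+v/4.1-.4)
L=[('b',ct,A(745,130),(-.21,0,0)),('b',ct,A(225,65),(.105,-.0135,.062)),('b',ct,A(223,107),(.105,.0135,.062)),
('b',cs,S(214,265),(.105,-.0135,.062)),('b',cs,S(252,268),(.105,.0135,.062)),('b',cs,S(308,12),(-.21,0,0)),
('p',ct,A(60,258),(.23,.065)),('p',ct,A(706,290),(-.23,.065)),('p',cs,S(168,565),(.23,-.065)),('p',cs,S(328,572),(.23,.065)),('p',cs,S(398,155),(-.23,.065))]
def f(p,full=0):
    R,t=barT(*p);r=[]
    for k,c,uv,P in L:
        if k=='b':W=R@np.array(P)+t
        else:
            W=np.array([*(Rn.from_euler('z',p[2]).as_matrix()[:2,:2]@P+t[:2]),.008])
        r.append(proj(c,W)[0]-uv)
    return np.array(r) if full else np.ravel(r)
s=least_squares(f,[.55,.0,1.5,.07],loss='soft_l1');print(s.x,np.degrees(s.x[2:]));print(f(s.x,1).round(1))
E
python3 f1.py
```

```text
[ 0.65577367 -0.05715117  1.55339593  0.08436766] [89.00303048  4.83391067]
[[-0.1 -0.3]
 [-0.3  0.2]
 [-0.3  0.7]
 [ 0.5 -0.1]
 [ 0.1 -0.3]
 [ 0.2  0.2]
 [-0.3 -0.2]
 [ 0.3 -0.5]
 [-0.6 -1. ]
 [-0.3  0.1]
 [ 0.1 -0.2]]
```

```bash
cat >> h.py <<'E'
def plan(p,heading,slope=0.,n=None):
    """rows from the present pose to tool x heading (deg) tilted nose-down by slope(deg)"""
    o=get_obs();R0=np.array(o['orientation']);p0=np.array(o['position'])
    Rt=Rn.from_euler('ZY',[heading,slope],degrees=True).as_matrix()@np.diag([1,-1,-1.])
    rv=Rn.from_matrix(R0.T@Rt).as_rotvec(degrees=True);d=np.array(p)-p0
    m=max(np.abs(rv).max()/5,np.linalg.norm(d)/.04,1e-9);k=n or int(np.ceil(m))
    R=R0.copy();out=[]
    for i in range(k):
        out.append([(R.T@d/k/.04).round(3).tolist(),(rv/k/5).round(3).tolist()]);R=R@Rn.from_rotvec(rv/k,degrees=True).as_matrix()
    print('pos',p0.round(4),'F',np.array(o['wrist_force']).round(2),'grip',round(o['grip_width'],4),'t',o['time_s'],'dist',np.linalg.norm(d).round(4),'rv',rv.round(2));
    for r in out:print(r)
E
python3 -c "
from h import *
plan([.471,.063,.31],106)"
```

```text
pos [0.2191 0.4768 0.2307] F [ 0.53 -0.05  0.77] grip 0.0856 t 0.15 dist 0.4909 rv [-7.000e-02  3.000e-02  4.932e+01]
[[-0.772, -0.521, -0.152], [-0.001, 0.0, 0.759]]
[[-0.805, -0.469, -0.152], [-0.001, 0.0, 0.759]]
[[-0.834, -0.414, -0.152], [-0.001, 0.0, 0.759]]
[[-0.86, -0.358, -0.152], [-0.001, 0.0, 0.759]]
[[-0.882, -0.301, -0.152], [-0.001, 0.0, 0.759]]
[[-0.9, -0.242, -0.152], [-0.001, 0.0, 0.759]]
[[-0.914, -0.181, -0.152], [-0.001, 0.0, 0.759]]
[[-0.924, -0.121, -0.152], [-0.001, 0.0, 0.759]]
[[-0.93, -0.059, -0.152], [-0.001, 0.0, 0.759]]
[[-0.932, 0.002, -0.152], [-0.001, 0.0, 0.759]]
[[-0.929, 0.064, -0.153], [-0.001, 0.0, 0.759]]
[[-0.923, 0.125, -0.153], [-0.001, 0.0, 0.759]]
[[-0.913, 0.186, -0.153], [-0.001, 0.0, 0.759]]
```

Call:
servo_tool:
  motion:
    - [[-0.77, -0.52, -0.3], [0, 0, 0.76], 1]
    - [[-0.8, -0.47, -0.3], [0, 0, 0.76], 1]
    - [[-0.83, -0.41, -0.3], [0, 0, 0.76], 1]
    - [[-0.86, -0.36, -0.3], [0, 0, 0.76], 1]
    - [[-0.88, -0.3, -0.3], [0, 0, 0.76], 1]

```text
time_s: 0.78
position: [0.316, 0.3171, 0.2915]
orientation: [[-0.722, 0.692, -0.0], [0.692, 0.722, -0.0], [0.0, -0.0, -1.0]]
wrist_force: [1.0, -0.3, 0.6]
grip_width: 0.0849
```

Call:
servo_tool:
  motion:
    - [[-0.9, -0.24, -0.3], [0, 0, 0.76], 1]
    - [[-0.91, -0.18, -0.1], [0, 0, 0.76], 1]
    - [[-0.92, -0.12, -0.1], [0, 0, 0.76], 1]
    - [[-0.93, -0.06, 0], [0, 0, 0.76], 1]
    - [[-0.93, 0, 0], [0, 0, 0.76], 1]

```text
time_s: 1.4
position: [0.4126, 0.1581, 0.3112]
orientation: [[-0.457, 0.889, -0.0], [0.889, 0.457, 0.0], [0.0, -0.0, -1.0]]
wrist_force: [-0.1, 0.2, 0.0]
grip_width: 0.0854
```

Call:
servo_tool:
  motion:
    - [[-0.93, 0.06, 0], [0, 0, 0.76], 1]
    - [[-0.92, 0.12, 0], [0, 0, 0.76], 1]
    - [[-0.91, 0.19, 0], [0, 0, 0.76], 1]
    - [[0, 0, 0], [0, 0, 0], 1]
    - [[0, 0, 0], [0, 0, 0], 1]

```text
time_s: 2.02
position: [0.4697, 0.0641, 0.3111]
orientation: [[-0.275, 0.962, -0.0], [0.962, 0.275, 0.0], [0.0, -0.0, -1.0]]
wrist_force: [-0.6, -0.3, 0.3]
grip_width: 0.0854
```

Run:
```python
from h import *
import pickle
o=get_obs();im=grab_frame('wrist');cv2.imwrite('pics/w1.png',im[:,:,::-1]);pickle.dump(o,open('w1.pkl','wb'))
plan([.471,.063,.31],106)
```

```text
pos [0.4696 0.0644 0.3113] F [ 0.05 -0.81 -0.01] grip 0.0856 t 2.075 dist 0.0024 rv [-0.   -0.02 -0.01]
[[-0.044, 0.025, 0.032], [-0.0, -0.004, -0.003]]
```

View pics/w1.png

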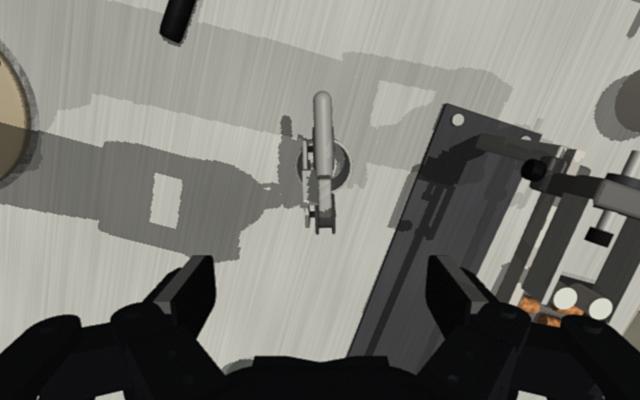

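Run:
```python
import cv2
im=cv2.imread("pics/w1.png");cv2.imwrite("pics/w1a.png",cv2.resize(im[80:250,270:370],None,fx=3.5,fy=3.5,interpolation=2))
cv2.imwrite("pics/w1b.png",cv2.resize(im[95:345,400:640],None,fx=2.4,fy=2.4,interpolation=2))
```

```text
(no output)
```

View pics/w1a.png

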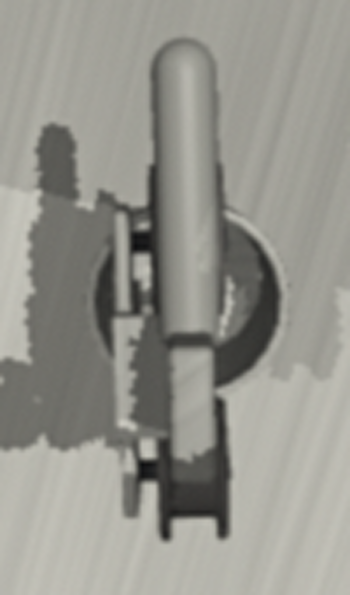

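View pics/w1b.png

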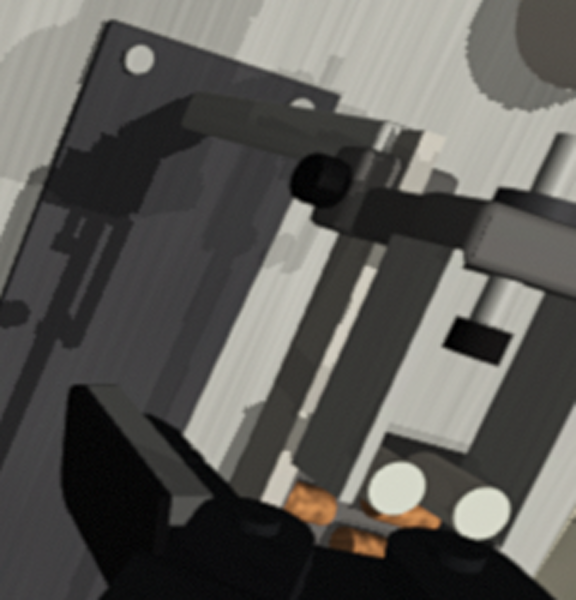

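```bash
cat > f2.py <<'E'
from h import *
import pickle
o=pickle.load(open('w1.pkl','rb'));c=cam('wrist',o)
W=lambda u,v:(270+u/3.5-.36,80+v/3.5-.36)
# rod tip outline, rod sides mid, tab top front corners, flange rears
L=[(W(184,40),(.077-.001,0,.182)),(W(153,150),(.045,.007,.180)),(W(217,150),(.045,-.007,.180)),
(W(171,346),(.015,.005,.204)),(W(213,346),(.015,-.005,.204)),(W(192,300),(None))]
L=[l for l in L if l[1] is not None]
def f(p,full=0):
    R=Rn.from_euler('Z',p[2]).as_matrix();r=[proj(c,R@np.array(P)+[p[0],p[1],0])[0]-uv for uv,P in L]
    r=np.array(r);
    r[1:3,1]=0
    return r if full else r.ravel()
s=least_squares(f,[.471,.063,1.85]);print(s.x,np.degrees(s.x[2]));print(f(s.x,1).round(1))
im=cv2.imread('pics/w1.png');R=Rn.from_euler('Z',s.x[2]).as_matrix();t=np.array([s.x[0],s.x[1],0])
big=cv2.resize(im[80:250,270:370],None,fx=3.5,fy=3.5,interpolation=2)
def poly(P,col,cl=True):
    q=(proj(c,np.array(P)@R.T+t)-[270,80]+.36)*3.5;cv2.polylines(big,[q.round().astype(int)],cl,col,1)
a=np.linspace(0,2*np.pi,40)
for z in(0,.06):poly(np.c_[.033*np.cos(a),.033*np.sin(a),0*a+z],(0,255,255))
for z in(.162,.204):poly([(.015,.005,z),(.015,-.005,z),(-.015,-.005,z),(-.015,.005,z)],(0,0,255))
for xx in(-.03,.03):
    for y in(-.006,.006):poly(np.c_[xx+.019*np.cos(a),0*a+y,.143+.019*np.sin(a)],(0,255,0))
poly([(.077,0,.18),(.015,0,.18)],(255,0,0))
poly([(.039,.014,.157),(.039,.018,.157),(-.039,.018,.157),(-.039,.014,.157)],(255,0,255))
cv2.imwrite('pics/w1fit.png',big)
E
python3 f2.py
```

```text
[0.47287342 0.06552237 1.87802916] 107.60314447125813
[[-0.4  0.2]
 [ 0.4  0. ]
 [ 0.4  0. ]
 [-1.2  0.1]
 [ 0.7 -0.3]]
```

View pics/w1fit.png

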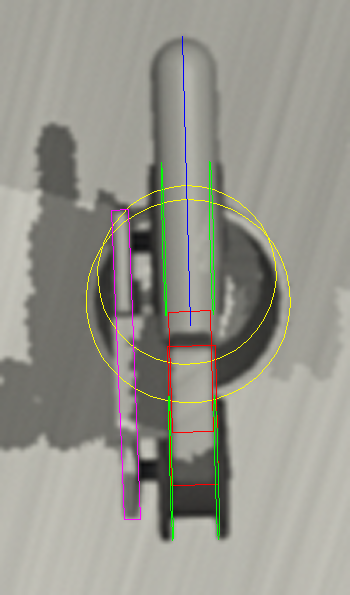

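```bash
python3 -c "
from h import *
plan([.473,.0655,.167],107,n=5)"
```

```text
pos [0.4696 0.0644 0.3113] F [ 0.05 -0.81 -0.01] grip 0.0856 t 2.075 dist 0.1443 rv [-0.   -0.02 -1.01]
[[0.0, 0.018, 0.721], [-0.0, -0.001, -0.041]]
[[0.0, 0.018, 0.721], [-0.0, -0.001, -0.041]]
[[0.0, 0.018, 0.721], [-0.0, -0.001, -0.041]]
[[0.0, 0.018, 0.721], [-0.0, -0.001, -0.041]]
[[0.0, 0.018, 0.721], [-0.0, -0.001, -0.041]]
```

Call:
servo_tool:
  motion:
    - [[0, 0.09, 0.7], [0, 0, -0.2], 1]
    - [[0, 0, 0.8], [0, 0, 0], 1]
    - [[0, 0, 0.8], [0, 0, 0], 1]
    - [[0, 0, 0.8], [0, 0, 0], 1]
    - [[0, 0, 0.5], [0, 0, 0], 1]

```text
time_s: 2.7
position: [0.4724, 0.0658, 0.1657]
orientation: [[-0.293, 0.956, -0.002], [0.956, 0.293, 0.0], [0.001, -0.001, -1.0]]
wrist_force: [-1.3, 0.3, 0.0]
grip_width: 0.0854
```

Call:
servo_tool:
  motion:
    - [[0, 0, 0], [0, 0, 0], 0.5]
    - [[0, 0, 0], [0, 0, 0], 0.3]
    - [[0, 0, 0], [0, 0, 0], 0.25]
    - [[0, 0, 0], [0, 0, 0], 0.25]

```text
time_s: 3.2
position: [0.4736, 0.0649, 0.1681]
orientation: [[-0.291, 0.957, 0.001], [0.957, 0.291, 0.0], [-0.0, 0.001, -1.0]]
wrist_force: [-0.1, -0.7, 0.5]
grip_width: 0.0215
```

Run:
```python
from h import *
import pickle
o=get_obs();im=grab_frame('wrist');cv2.imwrite('pics/w2.png',im[:,:,::-1])
plan([.473,.0655,.167],107)
```

```text
pos [0.4736 0.0648 0.1679] F [ 0.38 -0.37  0.07] grip 0.0213 t 3.25 dist 0.0012 rv [ 0.06  0.01 -0.08]
[[0.02, -0.009, 0.022], [0.012, 0.002, -0.017]]
```

View pics/w2.png

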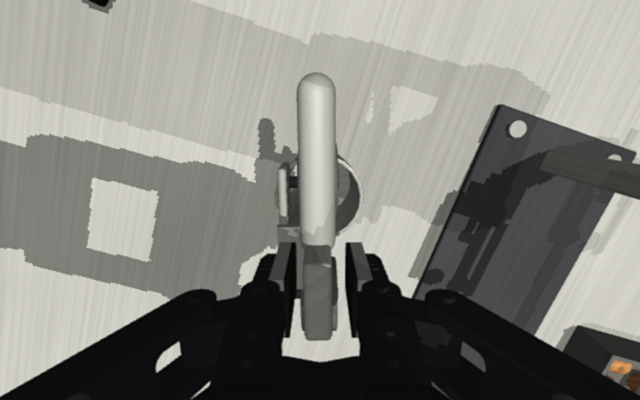

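Call:
servo_tool:
  motion:
    - [[0, 0, 0], [0, 0, 0], 0.1]
    - [[0, 0, 0], [0, 0, 0], 0]
    - [[0, 0, 0], [0, 0, 0], 0]
    - [[0, 0, 0], [0, 0, 0], 0]

```text
time_s: 3.75
position: [0.4734, 0.0648, 0.1677]
orientation: [[-0.291, 0.957, 0.0], [0.957, 0.291, 0.0], [-0.0, 0.0, -1.0]]
wrist_force: [-1.7, -0.4, 5.3]
grip_width: 0.0092
```

Call:
servo_tool:
  motion:
    - [[0, 0, -0.2], [0, 0, 0], 0]
    - [[0, 0, -0.5], [0, 0, 0], 0]
    - [[0, 0, -0.8], [0, 0, 0], 0]
    - [[0, 0, -0.8], [0, 0, 0], 0]
    - [[0, 0, 0], [0, 0, 0], 0]

```text
time_s: 4.38
position: [0.4743, 0.0648, 0.2611]
orientation: [[-0.291, 0.957, 0.004], [0.957, 0.291, 0.0], [-0.001, 0.004, -1.0]]
wrist_force: [0.7, 0.1, -5.3]
grip_width: 0.0095
```

Run:
```python
from h import *
import pickle
o=get_obs();im=grab_frame('wrist');cv2.imwrite('pics/w3.png',im[:,:,::-1]);pickle.dump(o,open('w3.pkl','wb'))
R,t=barT(.6558,-.0572,np.radians(89),np.radians(4.83))
T=R@np.array([-.10,.07,.016])+t;print(T)
# TCP rel tread: along tool -z by .0377
zt=R[:,2]
plan(T+.038*zt,89,4.83)
```

```text
[ 0.58409513 -0.15426106  0.20936314]
pos [0.4735 0.0648 0.2588] F [-0.73 -0.4  -5.74] grip 0.0097 t 4.425 dist 0.2428 rv [ 0.78 -4.79 17.9 ]
[[-0.853, 0.154, 0.041], [0.022, -0.137, 0.512]]
[[-0.844, 0.192, 0.051], [0.022, -0.137, 0.512]]
[[-0.834, 0.229, 0.061], [0.022, -0.137, 0.512]]
[[-0.822, 0.266, 0.07], [0.022, -0.137, 0.512]]
[[-0.809, 0.303, 0.079], [0.022, -0.137, 0.512]]
[[-0.793, 0.339, 0.088], [0.022, -0.137, 0.512]]
[[-0.776, 0.374, 0.097], [0.022, -0.137, 0.512]]
```

View pics/w3.png

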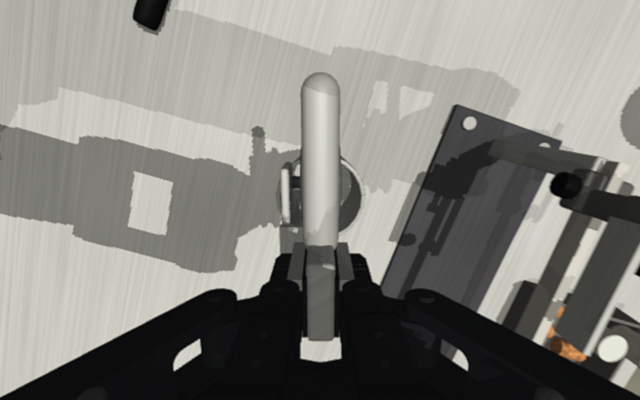

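Call:
servo_tool:
  motion:
    - [[-0.6, 0.1, 0.0], [0.02, -0.14, 0.51], 0]
    - [[-0.84, 0.19, 0.0], [0.02, -0.14, 0.51], 0]
    - [[-0.83, 0.23, 0.0], [0.02, -0.14, 0.51], 0]
    - [[-0.82, 0.27, 0.0], [0.02, -0.14, 0.51], 0]
    - [[-0.81, 0.3, 0.0], [0.02, -0.14, 0.51], 0]

```text
time_s: 5.05
position: [0.5471, -0.0805, 0.26]
orientation: [[-0.071, 0.997, -0.002], [0.996, 0.071, -0.061], [-0.06, -0.006, -0.998]]
wrist_force: [0.2, 0.4, -5.1]
grip_width: 0.0089
```

Call:
servo_tool:
  motion:
    - [[-0.79, 0.34, 0.09], [0.02, -0.14, 0.51], 0]
    - [[-0.77, 0.37, 0.1], [0.02, -0.14, 0.51], 0]
    - [[-0.2, 0.1, 0], [0, 0, 0], 0]
    - [[0, 0, 0], [0, 0, 0], 0]
    - [[0, 0, 0], [0, 0, 0], 0]

```text
time_s: 5.68
position: [0.5824, -0.148, 0.2598]
orientation: [[0.015, 1.0, -0.001], [0.996, -0.015, -0.085], [-0.085, 0.0, -0.996]]
wrist_force: [-0.1, -0.1, -5.3]
grip_width: 0.0089
```

Run:
```python
from h import *
import pickle
o=get_obs();im=grab_frame('wrist');cv2.imwrite('pics/w4.png',im[:,:,::-1]);pickle.dump(o,open('w4.pkl','wb'))
cv2.imwrite('pics/t4.png',grab_frame('top')[:,:,::-1]);cv2.imwrite('pics/s4.png',grab_frame('side')[:,:,::-1])
R,t=barT(.6558,-.0572,np.radians(89),np.radians(4.83))
T=R@np.array([-.10,.07,.016])+t
zt=R[:,2]
plan(T+.038*zt,89,4.83)
```

```text
pos [ 0.5825 -0.1482  0.2607] F [-0.25 -0.23 -5.12] grip 0.0093 t 5.825 dist 0.0138 rv [0.09 0.09 0.11]
[[-0.041, 0.041, 0.341], [0.018, 0.018, 0.021]]
```

View pics/w4.png

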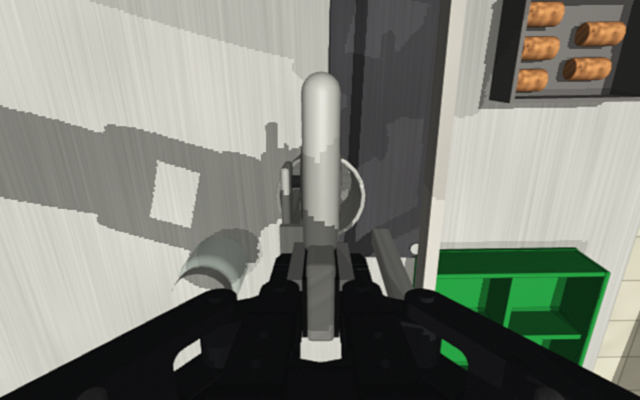

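```bash
cat > ov.py <<'E'
from h import *
import pickle,sys
n,x,y,yaw,sl,off=sys.argv[1],*map(float,sys.argv[2:7])
o=pickle.load(open(n+'.pkl','rb'));c=cam('wrist',o)
R,t=barT(x,y,np.radians(yaw),np.radians(sl))
im=cv2.imread(f'pics/{n}.png');s=1.25;big=cv2.resize(im,None,fx=s,fy=s,interpolation=2)
def pl(P,RR,tt,col,cl=False):
    q=proj(c,np.array(P)@RR.T+tt)*s;cv2.polylines(big,[q.round().astype(int)],cl,col,1)
pl([(-.21,-.004,0),(.21,-.004,0),(.21,.004,0),(-.21,.004,0)],R,t,(0,0,255),True)
pl([(-.21,.004,-.02),(.21,.004,-.02)],R,t,(255,0,0))
Ro=np.array(o['orientation']);Rh=Ro@np.diag([1,-1,-1.])
th=np.array(o['position'])-Rh[:,2]*.168+Rh[:,0]*off
a=np.linspace(0,2*np.pi,40)
for z in(.06,):pl(np.c_[.033*np.cos(a),.033*np.sin(a),0*a+z],Rh,th,(0,255,255))
for z in(.204,):pl([(.015,.005,z),(.015,-.005,z),(-.015,-.005,z),(-.015,.005,z)],Rh,th,(0,255,0),True)
pl([(.077,0,.18),(.015,0,.18)],Rh,th,(255,0,0))
for yy in(-.007,.007):pl([(.07,yy,.18),(.015,yy,.18)],Rh,th,(255,0,255))
cv2.imwrite(f'pics/{n}ov.png',big)
tr=th+Rh@[0,0,.13];print('tread in bar',(R.T@(tr-t)).round(4),'tip px',proj(c,Rh@[.077,0,.18]+th))
E
python3 ov.py w4 .6558 -.0572 89 4.83 0
```

```text
tread in bar [-0.0981  0.0718  0.0288] tip px [[319.36370287  73.35009798]]
```

View pics/w4ov.png

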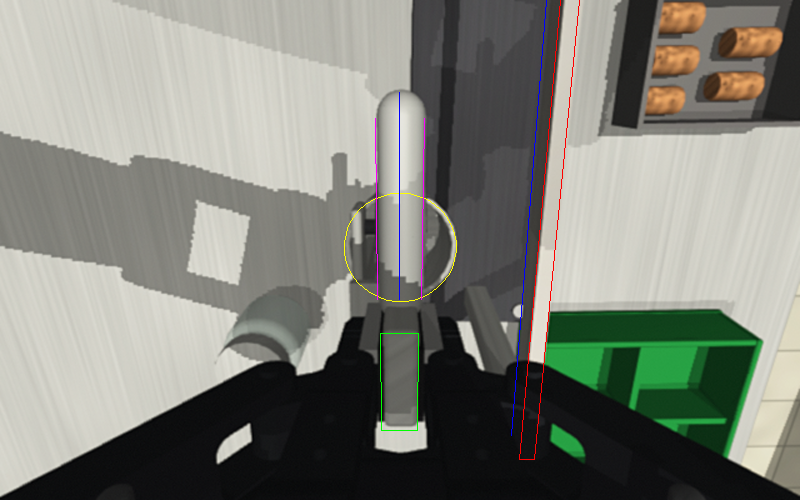

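Run:
```python
import cv2
im=cv2.imread("pics/w4.png")
a=cv2.resize(im[0:60,425:485],None,fx=8,fy=8,interpolation=0);b=cv2.resize(im[200:260,410:470],None,fx=8,fy=8,interpolation=0)
cv2.imwrite("pics/w4c.png",cv2.hconcat([a[:,:390],b[:,:390]]))
import numpy as np
g=im.mean(2)
for r in(2,30,60,120,180,230,270):print(r,[(c,int(g[r,c])) for c in range(422,474,2)])
from h import *;import pickle
o=pickle.load(open('w4.pkl','rb'));c=cam('wrist',o);R,t=barT(.6558,-.0572,np.radians(89),np.radians(4.83))
for y in(-.004,.004):
    q=proj(c,np.array([(x,y,0) for x in np.linspace(-.21,.21,400)])@R.T+t);print([(r,round(float(np.interp(-r,-q[:,1],q[:,0])) if q[0,1]<q[-1,1] else float(np.interp(r,q[::-1,1],q[::-1,0])),1)) for r in(2,30,60,120,180,230,270)])
```

```text
2 [(422, 71), (424, 72), (426, 71), (428, 69), (430, 71), (432, 68), (434, 66), (436, 69), (438, 67), (440, 59), (442, 58), (444, 56), (446, 57), (448, 57), (450, 81), (452, 200), (454, 204), (456, 203), (458, 202), (460, 203), (462, 200), (464, 202), (466, 192), (468, 179), (470, 182), (472, 182)]
30 [(422, 69), (424, 69), (426, 70), (428, 71), (430, 72), (432, 69), (434, 70), (436, 68), (438, 57), (440, 58), (442, 57), (444, 56), (446, 54), (448, 135), (450, 208), (452, 204), (454, 204), (456, 203), (458, 203), (460, 203), (462, 200), (464, 182), (466, 180), (468, 185), (470, 178), (472, 176)]
60 [(422, 68), (424, 70), (426, 70), (428, 70), (430, 68), (432, 65), (434, 67), (436, 57), (438, 59), (440, 58), (442, 56), (444, 68), (446, 200), (448, 205), (450, 203), (452, 204), (454, 203), (456, 203), (458, 203), (460, 187), (462, 180), (464, 185), (466, 179), (468, 178), (470, 176), (472, 181)]
120 [(422, 80), (424, 67), (426, 65), (428, 66), (430, 57), (432, 60), (434, 58), (436, 56), (438, 65), (440, 193), (442, 198), (444, 197), (446, 199), (448, 197), (450, 197), (452, 198), (454,
[... 527 characters left out ...]
8, 218), (440, 218), (442, 209), (444, 209), (446, 212), (448, 211), (450, 208), (452, 214), (454, 207), (456, 212), (458, 219), (460, 214), (462, 217), (464, 211), (466, 211), (468, 211), (470, 209), (472, 211)]
270 [(422, 60), (424, 123), (426, 221), (428, 220), (430, 219), (432, 219), (434, 220), (436, 203), (438, 42), (440, 34), (442, 35), (444, 36), (446, 37), (448, 37), (450, 35), (452, 35), (454, 35), (456, 35), (458, 36), (460, 36), (462, 35), (464, 35), (466, 34), (468, 36), (470, 35), (472, 35)]
[(2, 462.3), (30, 459.6), (60, 456.7), (120, 450.8), (180, 445.0), (230, 440.1), (270, 436.3)]
[(2, 447.3), (30, 444.9), (60, 442.3), (120, 437.0), (180, 431.8), (230, 427.4), (270, 424.0)]
```

View pics/w4c.png

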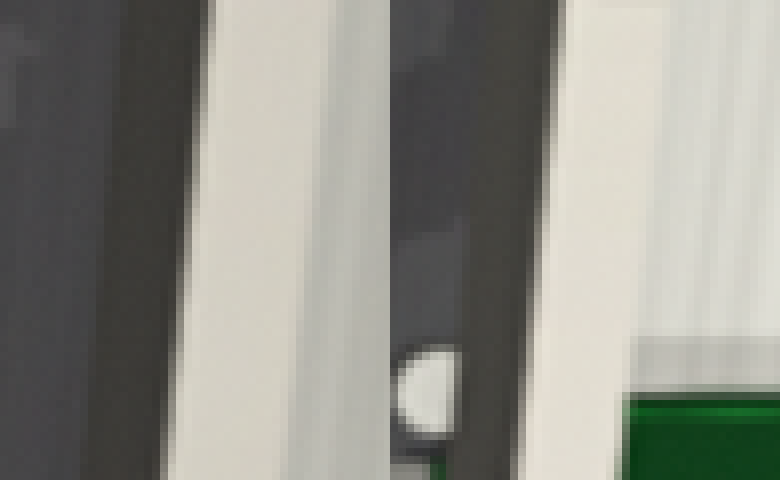

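Run:
```python
from h import *;import pickle
o=pickle.load(open('w4.pkl','rb'));c=cam('wrist',o);y0=-.0572
rows=np.array([2,30,60,120,180,230,270.]);le=np.array([450.5,447.7,445,439,433,428,424.]);ri=np.array([466.,463.2,460,453.3,447.3,440.7,436.7])
def f(p,sl=4.83):
    R,t=barT(p[0],y0,p[1],np.radians(sl));r=[]
    for y,e in((.004,le),(-.004,ri)):
        q=proj(c,np.array([(x,y,0) for x in np.linspace(-.21,.21,400)])@R.T+t);r.append(np.interp(rows,q[::-1,1],q[::-1,0])-e)
    return np.ravel(r)
for sl in(4,4.83,5.2):
    s=least_squares(f,[.656,1.55],args=(sl,));print(sl,s.x[0],np.degrees(s.x[1]),s.fun.round(1))
# 3-par
s=least_squares(lambda p:f(p[:2],p[2]),[.656,1.55,4.8],x_scale=[.01,.01,1]);print(s.x,np.degrees(s.x[1]),s.fun.round(1))
```

```text
4 0.657483260952145 88.65889435002933 [ 0.4  0.4  0.2  0.2  0.3  0.3  0.3 -0.1 -0.3 -0.4 -0.3 -0.9  0.2 -0.2]
4.83 0.6574833099075127 88.36788215126829 [ 0.4  0.4  0.2  0.2  0.2  0.2  0.3 -0.1 -0.3 -0.4 -0.3 -0.9  0.2 -0.1]
5.2 0.6574833352802046 88.23791787761704 [ 0.4  0.4  0.2  0.2  0.2  0.2  0.2 -0.1 -0.4 -0.4 -0.3 -0.9  0.3 -0.1]
[0.65748363 1.52117077 8.25743665] 87.15666523284871 [ 0.5  0.5  0.1  0.1  0.1  0.1  0.  -0.1 -0.4 -0.4 -0.2 -0.7  0.4  0.1]
```

Run:
```python
from h import *
R,t=barT(.6575,-.0572,np.radians(88.55),np.radians(4.3))
zt=R[:,2]
o=get_obs();print('tread now',R.T@(np.array(o['position'])-.038*zt-t))
plan(R@np.array([-.10,.04,.016])+t+.038*zt,88.55,4.3,n=3)
plan(R@np.array([-.10,.0,.016])+t+.038*zt,88.55,4.3,n=4)
```

```text
tread now [-0.09830468  0.07263392  0.03049135]
pos [ 0.5825 -0.1482  0.2607] F [-0.25 -0.23 -5.12] grip 0.0093 t 5.825 dist 0.0357 rv [0.13 0.62 0.56]
[[-0.015, 0.272, 0.122], [0.008, 0.041, 0.037]]
[[-0.015, 0.272, 0.121], [0.008, 0.041, 0.037]]
[[-0.015, 0.272, 0.121], [0.008, 0.041, 0.037]]
pos [ 0.5825 -0.1482  0.2607] F [-0.25 -0.23 -5.12] grip 0.0093 t 5.825 dist 0.0741 rv [0.13 0.62 0.56]
[[-0.014, 0.454, 0.092], [0.006, 0.031, 0.028]]
[[-0.013, 0.454, 0.091], [0.006, 0.031, 0.028]]
[[-0.012, 0.454, 0.091], [0.006, 0.031, 0.028]]
[[-0.011, 0.454, 0.091], [0.006, 0.031, 0.028]]
```

Call:
servo_tool:
  motion:
    - [[-0.05, 0, 0.18], [0.02, 0.12, 0.11], 0]
    - [[0, 0.4, 0.18], [0, 0, 0], 0]
    - [[0, 0.42, 0], [0, 0, 0], 0]
    - [[0, 0, 0], [0, 0, 0], 0]
    - [[0, 0, 0], [0, 0, 0], 0]

```text
time_s: 6.45
position: [0.615, -0.153, 0.2461]
orientation: [[0.026, 1.0, -0.002], [0.997, -0.026, -0.075], [-0.075, -0.0, -0.997]]
wrist_force: [-0.1, -0.4, -4.7]
grip_width: 0.0091
```

```bash
python3 - <<'E'
from h import *
import pickle
o=get_obs();im=grab_frame('wrist');cv2.imwrite('pics/w5.png',im[:,:,::-1]);pickle.dump(o,open('w5.pkl','wb'))
im=grab_frame('side');cv2.imwrite('pics/s5.png',cv2.resize(im[120:260,210:350,::-1],None,fx=4.2,fy=4.2,interpolation=2))
R,t=barT(.6575,-.0572,np.radians(88.55),np.radians(4.3))
zt=R[:,2]
o=get_obs();print('tread now',R.T@(np.array(o['position'])-.038*zt-t))
plan(R@np.array([-.10,.0,.016])+t+.038*zt,88.55,4.3,n=3)
E
python3 ov.py w5 .6575 -.0572 88.55 4.3 0
```

```text
tread now [-0.10118124  0.04003358  0.01609074]
pos [ 0.615  -0.153   0.2465] F [ 0.93  0.37 -5.03] grip 0.0092 t 6.55 dist 0.0401 rv [ 0.02  0.03 -0.07]
[[0.01, 0.334, 0.001], [0.001, 0.002, -0.004]]
[[0.01, 0.334, 0.001], [0.001, 0.002, -0.004]]
[[0.01, 0.334, 0.001], [0.001, 0.002, -0.004]]
tread in bar [-0.1011  0.0401  0.0157] tip px [[319.35595381  73.3593382 ]]
```

View pics/w5ov.png

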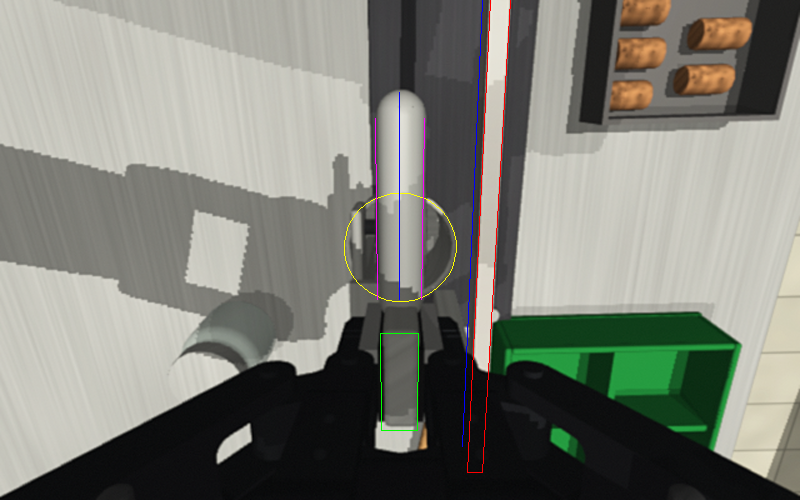

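View pics/s5.png

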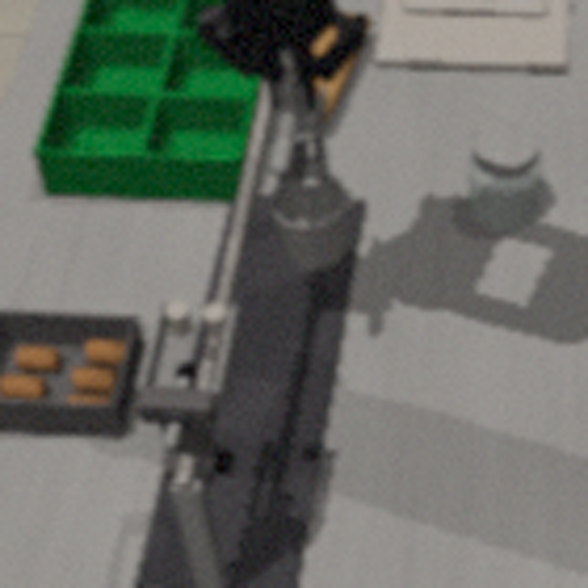

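Call:
servo_tool:
  motion:
    - [[0, 0.3, 0], [0, 0, 0], 0]
    - [[0.01, 0.3, 0], [0, 0, 0], 0]
    - [[0.01, 0.2, 0], [0, 0, 0], 0]
    - [[0, 0.17, 0], [0, 0, 0], 0]
    - [[0, 0, 0], [0, 0, 0], 0]

```text
time_s: 7.18
position: [0.6544, -0.1531, 0.2461]
orientation: [[0.026, 1.0, -0.002], [0.997, -0.026, -0.075], [-0.075, -0.0, -0.997]]
wrist_force: [0.2, -0.7, -5.6]
grip_width: 0.0095
```

```bash
python3 - <<'E'
from h import *
import pickle
o=get_obs();im=grab_frame('wrist');cv2.imwrite('pics/w6.png',im[:,:,::-1]);pickle.dump(o,open('w6.pkl','wb'))
im=grab_frame('side');cv2.imwrite('pics/s6.png',cv2.resize(im[120:220,230:330,::-1],None,fx=5.5,fy=5.5,interpolation=2))
R,t=barT(.6575,-.0572,np.radians(88.55),np.radians(4.3))
zt=R[:,2]
o=get_obs();print('tread now',R.T@(np.array(o['position'])-.038*zt-t))
plan(R@np.array([-.10,.001,.016])+t+.038*zt,88.55,4.3,n=3)
E
python3 ov.py w6 .6575 -.0572 88.55 4.3 0
```

```text
tread now [-0.10038024  0.00101382  0.01589068]
pos [ 0.6541 -0.1532  0.2463] F [ 0.61 -0.05 -4.89] grip 0.0093 t 7.275 dist 0.0004 rv [-0.01  0.03 -0.05]
[[0.003, 0.0, -0.001], [-0.0, 0.002, -0.004]]
[[0.003, 0.0, -0.001], [-0.0, 0.002, -0.004]]
[[0.003, 0.0, -0.001], [-0.0, 0.002, -0.004]]
tread in bar [-0.1003  0.0007  0.0157] tip px [[319.35601475  73.35915715]]
```

View pics/w6ov.png

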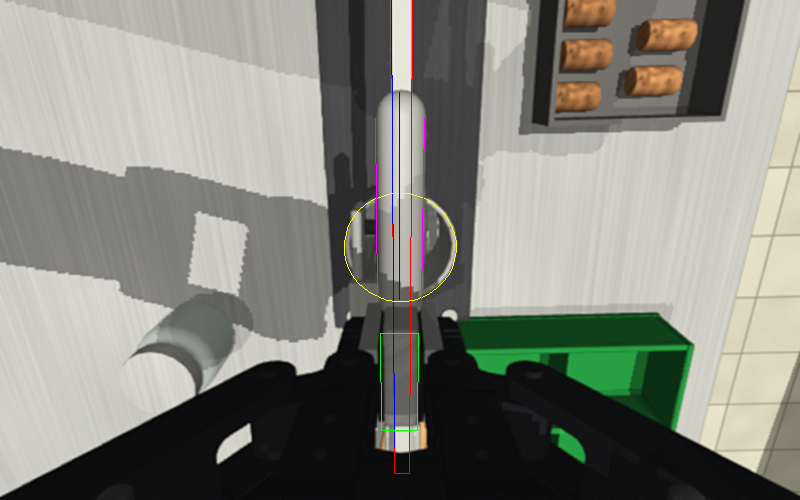

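View pics/s6.png

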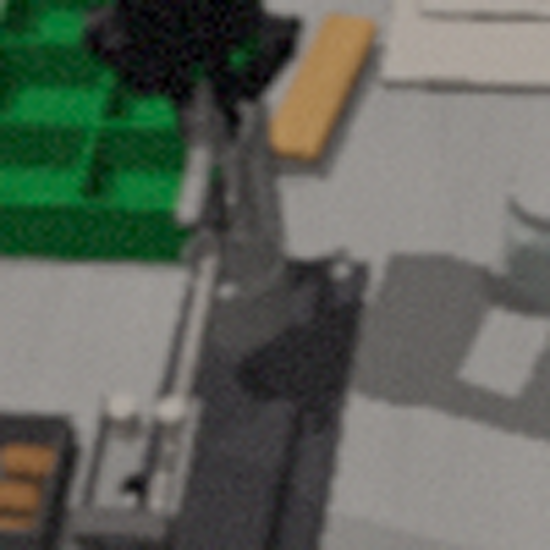

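Call:
servo_tool:
  motion:
    - [[0, 0, 0.1], [0, 0, 0], 0]
    - [[0, 0, 0.1], [0, 0, 0], 0]
    - [[0, 0, 0.07], [0, 0, 0], 0]
    - [[0, 0, 0], [0, 0, 0], 0]

```text
time_s: 7.78
position: [0.654, -0.154, 0.2351]
orientation: [[0.026, 1.0, -0.002], [0.997, -0.026, -0.075], [-0.075, -0.0, -0.997]]
wrist_force: [-1.1, -0.1, -5.6]
grip_width: 0.0093
```

Call:
servo_tool:
  motion:
    - [[0, 0, 0.025], [0, 0, 0], 0]
    - [[0, 0, 0.025], [0, 0, 0], 0]
    - [[0, 0, 0], [0, 0, 0], 0]

```text
time_s: 8.15
position: [0.6542, -0.1541, 0.2335]
orientation: [[0.026, 1.0, -0.002], [0.997, -0.026, -0.075], [-0.075, 0.0, -0.997]]
wrist_force: [-0.8, 0.1, -5.6]
grip_width: 0.0092
```

Call:
servo_tool:
  motion:
    - [[0, 0, 0.02], [0, 0, 0], 0]
    - [[0, 0, 0.02], [0, 0, 0], 0]
    - [[0, 0, 0], [0, 0, 0], 0]

```text
time_s: 8.52
position: [0.6542, -0.1542, 0.2318]
orientation: [[0.026, 1.0, -0.002], [0.997, -0.026, -0.075], [-0.075, 0.0, -0.997]]
wrist_force: [-0.5, 0.1, -5.1]
grip_width: 0.0092
```

Call:
servo_tool:
  motion:
    - [[0, 0, 0.02], [0, 0, 0], 0]
    - [[0, 0, 0], [0, 0, 0], 0]

```text
time_s: 8.78
position: [0.6542, -0.1543, 0.231]
orientation: [[0.026, 1.0, -0.002], [0.997, -0.026, -0.075], [-0.075, 0.0, -0.997]]
wrist_force: [-0.4, -1.2, -4.7]
grip_width: 0.0091
```

Call:
servo_tool:
  motion:
    - [[0, 0, 0.02], [0, 0, 0], 0]
    - [[0, 0, 0], [0, 0, 0], 0]

```text
time_s: 9.02
position: [0.6542, -0.1543, 0.2302]
orientation: [[0.026, 1.0, -0.002], [0.997, -0.026, -0.075], [-0.075, 0.0, -0.997]]
wrist_force: [0.6, 0.6, -5.0]
grip_width: 0.0094
```

Call:
servo_tool:
  motion:
    - [[0, 0, 0.02], [0, 0, 0], 0]
    - [[0, 0, 0], [0, 0, 0], 0]

```text
time_s: 9.28
position: [0.6542, -0.1544, 0.2296]
orientation: [[0.026, 1.0, -0.002], [0.997, -0.026, -0.075], [-0.075, 0.0, -0.997]]
wrist_force: [-0.4, 0.3, -5.3]
grip_width: 0.0094
```

Run:
```python
from h import *
import pickle
o=get_obs();im=grab_frame('wrist');cv2.imwrite('pics/w7.png',cv2.resize(im[60:360,200:440,::-1],None,fx=2,fy=2,interpolation=2))
for n in('side','top'):
    im=grab_frame(n);cv2.imwrite(f'pics/{n}7.png',im[:,:,::-1])
print(o['position'],o['wrist_force'],o['wrist_torque'])
```

```text
[ 0.65421256 -0.15439329  0.22957753] [-0.35536536  0.26815859 -5.30523341] [ 0.13001971 -0.04121008 -0.09711767]
```

View pics/w7.png

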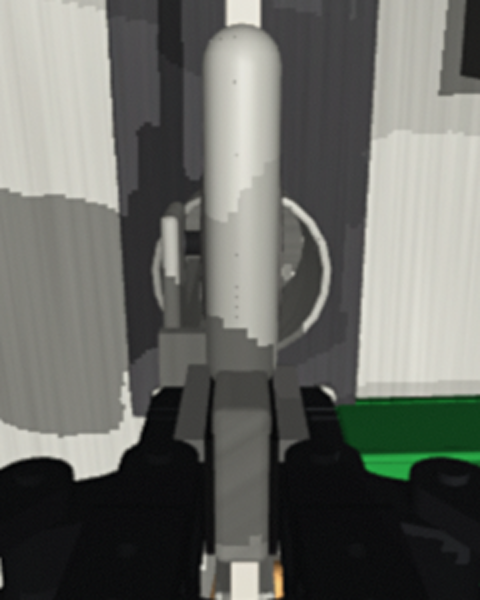

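Call:
servo_tool:
  motion:
    - [[0, 0, 0.015], [0, 0, 0], 0]
    - [[0, 0, 0], [0, 0, 0], 0]

```text
time_s: 9.68
position: [0.6542, -0.1545, 0.2295]
orientation: [[0.026, 1.0, -0.001], [0.997, -0.026, -0.076], [-0.076, 0.001, -0.997]]
wrist_force: [-0.8, 0.6, -1.5]
grip_width: 0.0092
```

Call:
servo_tool:
  motion:
    - [[0, 0, 0.015], [0, 0, 0], 0]
    - [[0, 0, 0], [0, 0, 0], 0]

```text
time_s: 9.93
position: [0.6543, -0.1545, 0.2294]
orientation: [[0.026, 1.0, -0.0], [0.997, -0.026, -0.076], [-0.076, 0.001, -0.997]]
wrist_force: [-2.6, 1.5, 2.6]
grip_width: 0.0091
```

Call:
servo_tool:
  motion:
    - [[0, 0, 0.015], [0, 0, 0], 0]
    - [[0, 0, 0], [0, 0, 0], 0]

```text
time_s: 10.18
position: [0.6543, -0.1546, 0.2294]
orientation: [[0.026, 1.0, 0.0], [0.997, -0.026, -0.076], [-0.076, 0.002, -0.997]]
wrist_force: [-3.7, 1.1, 6.3]
grip_width: 0.0096
```

Call:
servo_tool:
  motion:
    - [[0, 0, -0.025], [0, 0, 0], 0]
    - [[0, 0, 0], [0, 0, 0], 0]

```text
time_s: 10.42
position: [0.6543, -0.1545, 0.2294]
orientation: [[0.026, 1.0, -0.001], [0.997, -0.026, -0.076], [-0.076, 0.001, -0.997]]
wrist_force: [-2.8, 0.7, 4.1]
grip_width: 0.0093
```

Call:
servo_tool:
  motion:
    - [[0, 0, -0.015], [0, 0, 0], 0]
    - [[0, 0, 0], [0, 0, 0], 0]

```text
time_s: 10.68
position: [0.6543, -0.1544, 0.2294]
orientation: [[0.026, 1.0, -0.001], [0.997, -0.026, -0.075], [-0.075, 0.001, -0.997]]
wrist_force: [-2.5, 1.0, 3.2]
grip_width: 0.009
```

Call:
servo_tool:
  motion:
    - [[0, 0, 0], [0, 0, 0], 1]
    - [[0, 0, 0], [0, 0, 0], 1]
    - [[0, 0, 0], [0, 0, 0], 1]

```text
time_s: 11.05
position: [0.6542, -0.1544, 0.2289]
orientation: [[0.026, 1.0, -0.002], [0.997, -0.026, -0.075], [-0.075, -0.0, -0.997]]
wrist_force: [0.9, 0.0, 0.2]
grip_width: 0.0634
```

Run:
```python
from h import *
o=get_obs();im=grab_frame('wrist');cv2.imwrite('pics/w8.png',im[:,:,::-1])
print(o['position'],o['wrist_force'],o['time_s'])
```

```text
[ 0.65421314 -0.15440979  0.22894445] [0.87031964 0.00919469 0.16972323] 11.05
```

View pics/w8.png

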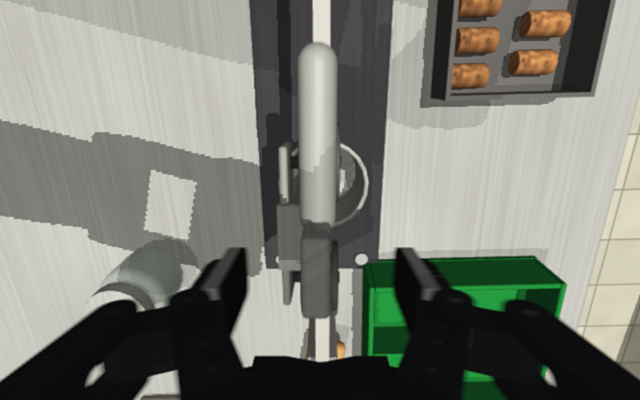

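Released and rolling (tip moved up to (318,45)). Wait for it to reach the clamp.

Call:
servo_tool:
  motion:
    - [[0, 0, -0.3], [0, 0, 0], 1]
    - [[0, 0, -0.5], [0, 0, 0], 1]
    - [[0, 0, -0.5], [0, 0, 0], 1]
    - [[0, 0, 0], [0, 0, 0], 1]
    - [[0, 0, 0], [0, 0, 0], 1]

```text
time_s: 11.72
position: [0.6542, -0.1505, 0.2805]
orientation: [[0.026, 1.0, -0.002], [0.997, -0.026, -0.075], [-0.075, -0.001, -0.997]]
wrist_force: [0.9, -0.1, 0.2]
grip_width: 0.0856
```

Call:
servo_tool:
  motion:
    - [[0, 0, 0], [0, 0, 0], 0]
    - [[0, 0, 0], [0, 0, 0], 0]
    - [[0, 0, 0], [0, 0, 0], 0]
    - [[0, 0, 0], [0, 0, 0], 0]
    - [[0, 0, 0], [0, 0, 0], 0]

```text
time_s: 12.35
position: [0.6543, -0.1505, 0.2812]
orientation: [[0.026, 1.0, -0.002], [0.997, -0.026, -0.075], [-0.075, 0.0, -0.997]]
wrist_force: [0.2, 0.3, 0.4]
grip_width: 0.0
```

Call:
servo_tool:
  motion:
    - [[0, 0, 0], [0, 0, 0], 0]
    - [[0, 0, 0], [0, 0, 0], 0]
    - [[0, 0, 0], [0, 0, 0], 0]
    - [[0, 0, 0], [0, 0, 0], 0]
    - [[0, 0, 0], [0, 0, 0], 0]

```text
time_s: 12.98
position: [0.6543, -0.1505, 0.2812]
orientation: [[0.026, 1.0, -0.002], [0.997, -0.026, -0.075], [-0.075, 0.0, -0.997]]
wrist_force: [0.1, 0.1, -0.6]
grip_width: -0.0003
```

```bash
cat > snap.py <<'E'
from h import *
import pickle,sys
n=sys.argv[1]
o=get_obs();im=grab_frame('wrist');cv2.imwrite(f'pics/{n}.png',im[:,:,::-1]);pickle.dump(o,open(n+'.pkl','wb'))
im=grab_frame('side');cv2.imwrite(f'pics/{n}s.png',cv2.resize(im[130:270,220:340,::-1],None,fx=4.2,fy=4.2,interpolation=2))
print(np.round(o['position'],4),np.round(o['wrist_force'],2),o['time_s'])
E
python3 snap.py w9
```

```text
[ 0.6543 -0.1505  0.2812] [ 0.11  0.07 -0.62] 12.975
```

View pics/w9.png

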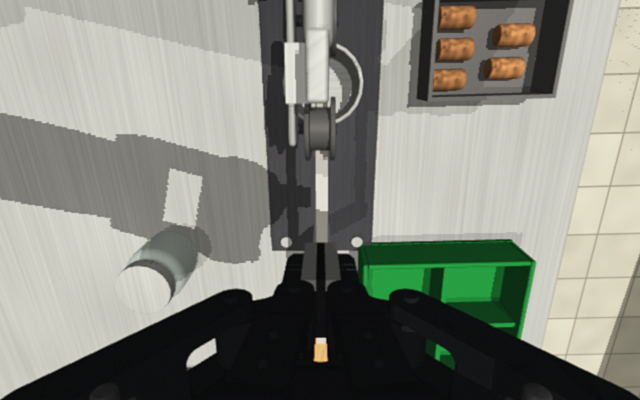

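View pics/w9s.png

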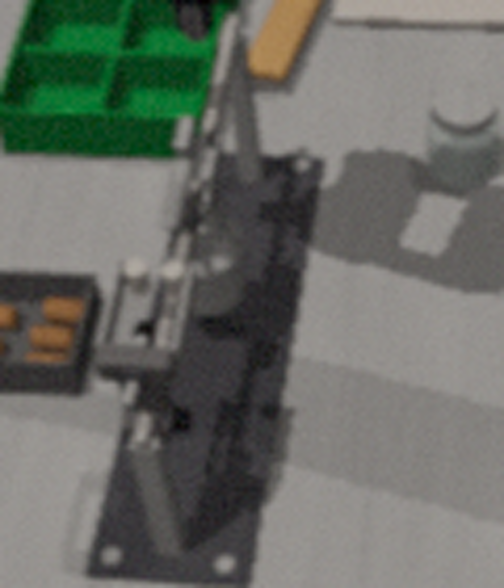

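Call:
servo_tool:
  motion:
    - [[0.4, 0, 0], [0, 0, 0], 0]
    - [[0.4, 0, 0], [0, 0, 0], 0]
    - [[0.4, 0, 0], [0, 0, 0], 0]
    - [[0.3, 0, 0], [0, 0, 0], 0]
    - [[0, 0, 0], [0, 0, 0], 0]

```text
time_s: 13.7
position: [0.6559, -0.0894, 0.2766]
orientation: [[0.024, 1.0, -0.002], [0.997, -0.025, -0.075], [-0.075, 0.0, -0.997]]
wrist_force: [-0.1, -0.4, -0.2]
grip_width: 0.0006
```

Call:
servo_tool:
  motion:
    - [[0, 0, 0], [0, 0, 0], 0]
    - [[0, 0, 0], [0, 0, 0], 0]
    - [[0, 0, 0], [0, 0, 0], 0]
    - [[0, 0, 0], [0, 0, 0], 0]
    - [[0, 0, 0], [0, 0, 0], 0]

```text
time_s: 14.32
position: [0.6559, -0.0908, 0.2766]
orientation: [[0.026, 1.0, -0.002], [0.997, -0.026, -0.075], [-0.075, 0.0, -0.997]]
wrist_force: [0.4, -0.4, -0.3]
grip_width: -0.0001
```

```bash
python3 snap.py w10; cp pics/w10.png pics/w10_.png; python3 snap.py w11; python3 -c "
import cv2,numpy as np
a=cv2.imread('pics/w10.png').astype(int);b=cv2.imread('pics/w11.png').astype(int);print(np.abs(a-b).mean(),np.abs(a-b).max())"
```

```text
[ 0.6559 -0.0908  0.2766] [ 0.43 -0.36 -0.29] 14.325
[ 0.6558 -0.0907  0.2767] [ 0.3  -0.17  0.2 ] 14.425
0.8259752604166667 92
```

View pics/w11.png

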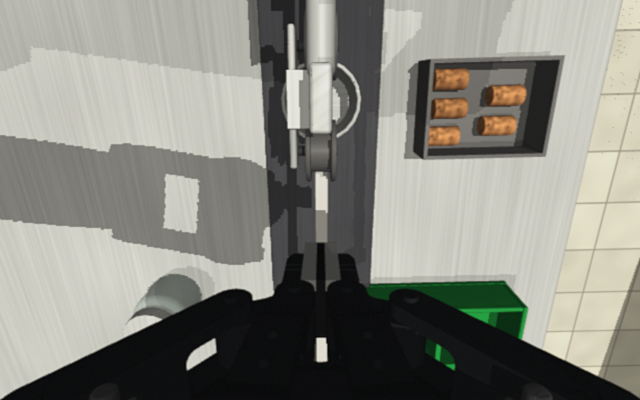

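View pics/w11s.png

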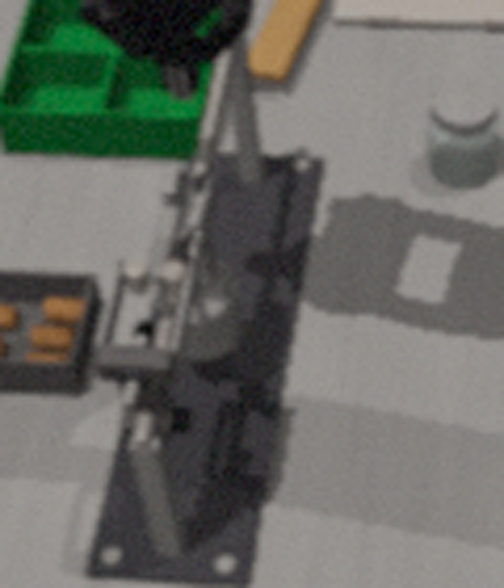

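Run:
```python
from h import *;import pickle
a=cv2.imread('pics/w10.png');b=cv2.imread('pics/w11.png');
print(cv2.phaseCorrelate(a[40:160,280:360].mean(2),b[40:160,280:360].mean(2)),cv2.phaseCorrelate(a[40:160,410:570].mean(2),b[40:160,410:570].mean(2)))
cv2.imwrite('pics/w11z.png',cv2.resize(b[0:200,250:390],None,fx=4,fy=3,interpolation=2))
o=pickle.load(open('w11.pkl','rb'));c=cam('wrist',o)
R,t=barT(.6575,-.0572,np.radians(88.55),np.radians(4.3))
P=[(x-.015,0,.074) for x in(.018,.022,.026,.03,.034,.04)];print(proj(c,np.array(P)@R.T+t).round(1))
P=[(x+.015,0,.074) for x in(.018,.022,.026,.03,.034,.04)];print(proj(c,np.array(P)@R.T+t).round(1))
```

```text
((0.020130032388024688, 0.011770654758421983), 1.0495633062562317) ((-0.01915643794046673, 0.11736054016533615), 0.9944293488994606)
[[321.3 158.3]
 [321.3 149.4]
 [321.3 140.3]
 [321.3 131.1]
 [321.3 121.8]
 [321.3 107.5]]
[[321.3  88.1]
 [321.3  78.2]
 [321.3  68.1]
 [321.3  57.9]
 [321.3  47.5]
 [321.3  31.7]]
```

View pics/w11z.png

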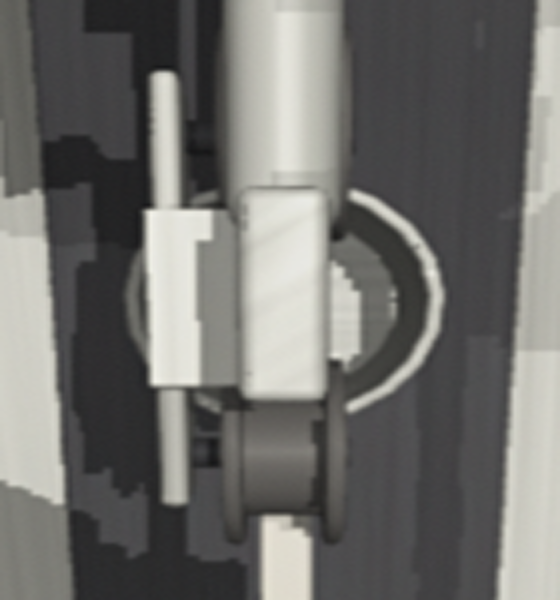

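Run:
```python
from h import *
R,t=barT(.6575,-.0572,np.radians(88.55),np.radians(4.3))
o=get_obs();print((R.T@(np.array(o['position'])-t)).round(4))
plan(R@np.array([-.012,.001,.045])+t,88.55,4.3)
```

```text
[-0.0403  0.0008  0.0889]
pos [ 0.6559 -0.0907  0.2766] F [ 0.44 -0.84  0.47] grip -0.0002 t 14.525 dist 0.0522 rv [ 0.01  0.02 -0.05]
[[0.354, -0.003, 0.548], [0.001, 0.002, -0.005]]
[[0.354, -0.003, 0.548], [0.001, 0.002, -0.005]]
```

Call:
servo_tool:
  motion:
    - [[0, 0, 0.5], [0, 0, 0], 0]
    - [[0.3, 0, 0.6], [0, 0, 0], 0]
    - [[0.3, 0, 0], [0, 0, 0], 0]
    - [[0, 0, 0], [0, 0, 0], 0]
    - [[0, 0, 0], [0, 0, 0], 0]

```text
time_s: 15.15
position: [0.6569, -0.0702, 0.2327]
orientation: [[0.026, 1.0, 0.001], [0.997, -0.026, -0.076], [-0.076, 0.003, -0.997]]
wrist_force: [0.9, 0.2, -0.6]
grip_width: 0.0001
```

```bash
cat > q.py <<'E'
from h import *
R,t=barT(.6575,-.0572,np.radians(88.55),np.radians(4.3))
o=get_obs();print((R.T@(np.array(o['position'])-t)).round(4),(R.T@np.array(o['wrist_force'])).round(2),o['time_s'])
E
python3 q.py; python3 snap.py w12
```

```text
[-0.0165  0.0003  0.0466] [ 0.23 -0.89 -0.54] 15.15
[ 0.6569 -0.0702  0.2327] [ 0.89  0.17 -0.56] 15.15
```

View pics/w12.png

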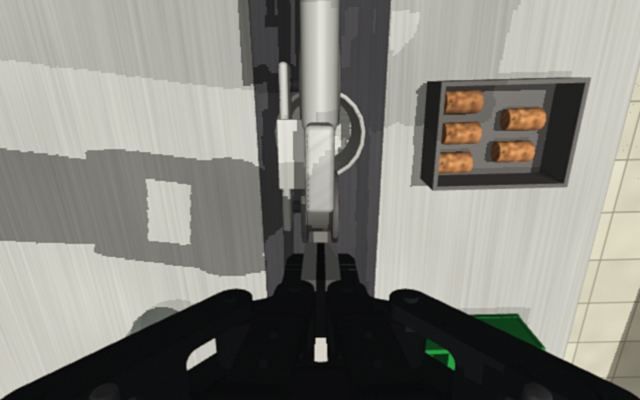

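Call:
servo_tool:
  motion:
    - [[0.15, 0, 0.02], [0, 0, 0], 0]
    - [[0.15, 0, 0.02], [0, 0, 0], 0]
    - [[0, 0, 0], [0, 0, 0], 0]

```text
time_s: 15.62
position: [0.6567, -0.0576, 0.2282]
orientation: [[0.025, 1.0, -0.002], [0.997, -0.025, -0.075], [-0.075, -0.0, -0.997]]
wrist_force: [-1.6, -0.1, 0.1]
grip_width: 0.0004
```

Call:
servo_tool:
  motion:
    - [[0.03, 0, 0], [0, 0, 0], 0]
    - [[0.03, 0, 0], [0, 0, 0], 0]
    - [[0.03, 0, 0], [0, 0, 0], 0]
    - [[0, 0, 0], [0, 0, 0], 0]

```text
time_s: 16.12
position: [0.6568, -0.0546, 0.2282]
orientation: [[0.026, 1.0, -0.002], [0.997, -0.026, -0.075], [-0.075, 0.0, -0.997]]
wrist_force: [0.2, -0.2, -0.5]
grip_width: 0.0001
```

Call:
servo_tool:
  motion:
    - [[0.03, 0, 0], [0, 0, 0], 0]
    - [[0.03, 0, 0], [0, 0, 0], 0]
    - [[0.03, 0, 0], [0, 0, 0], 0]
    - [[0, 0, 0], [0, 0, 0], 0]

```text
time_s: 16.62
position: [0.6569, -0.051, 0.2279]
orientation: [[0.026, 1.0, -0.002], [0.997, -0.026, -0.075], [-0.075, 0.0, -0.997]]
wrist_force: [0.6, 0.7, -0.3]
grip_width: 0.0001
```

```bash
python3 q.py
```

```text
[0.0029 0.0007 0.0433] [ 0.74 -0.62 -0.25] 16.625
```

Call:
servo_tool:
  motion:
    - [[0.03, 0, 0], [0, 0, 0], 0]
    - [[0.03, 0, 0], [0, 0, 0], 0]
    - [[0, 0, 0], [0, 0, 0], 0]

```text
time_s: 17.0
position: [0.657, -0.0494, 0.2279]
orientation: [[0.027, 1.0, -0.002], [0.997, -0.027, -0.076], [-0.076, 0.0, -0.997]]
wrist_force: [-0.8, -4.4, 0.8]
grip_width: -0.0003
```

Call:
servo_tool:
  motion:
    - [[0.03, 0, 0], [0, 0, 0], 0]
    - [[0.03, 0, 0], [0, 0, 0], 0]
    - [[0, 0, 0], [0, 0, 0], 0]

```text
time_s: 17.38
position: [0.657, -0.0466, 0.2277]
orientation: [[0.026, 1.0, -0.002], [0.997, -0.026, -0.076], [-0.076, 0.0, -0.997]]
wrist_force: [0.8, -4.1, 0.4]
grip_width: -0.0002
```

Call:
servo_tool:
  motion:
    - [[0.03, 0, 0], [0, 0, 0], 0]
    - [[0.03, 0, 0], [0, 0, 0], 0]
    - [[0, 0, 0], [0, 0, 0], 0]

```text
time_s: 17.75
position: [0.6571, -0.0435, 0.2274]
orientation: [[0.026, 1.0, -0.002], [0.997, -0.026, -0.075], [-0.075, 0.0, -0.997]]
wrist_force: [0.1, -2.3, 1.2]
grip_width: -0.0001
```

```bash
python3 - <<'E'
from h import *;import pickle
o=pickle.load(open('w1.pkl','rb'));c=cam('wrist',o)
R,t=barT(.6575,-.0572,np.radians(88.55),np.radians(4.3))
for x in(.122,.125,.13,.135,.14,.145,.15):
    print(x,[((proj(c,R@np.array([x,y,.05])+t)[0]-[400,95])*2.4).round(0) for y in(-.007,.007)])
print([((proj(c,R@np.array([.105,y,.062])+t)[0]-[400,95])*2.4).round(0) for y in(-.0135,.0135)])
E
python3 snap.py w13;python3 q.py
```

```text
0.122 [array([454., 434.]), array([411., 422.])]
0.125 [array([458., 425.]), array([416., 412.])]
0.13 [array([466., 410.]), array([423., 397.])]
0.135 [array([473., 395.]), array([430., 381.])]
0.14 [array([480., 379.]), array([438., 366.])]
0.145 [array([488., 363.]), array([445., 350.])]
0.15 [array([496., 348.]), array([452., 334.])]
[array([481., 511.]), array([396., 486.])]
[ 0.6571 -0.0435  0.2274] [ 0.09 -2.26  1.2 ] 17.75
[0.0104 0.0007 0.0433] [-3.06 -0.4   0.44] 17.85
```

View pics/w13.png

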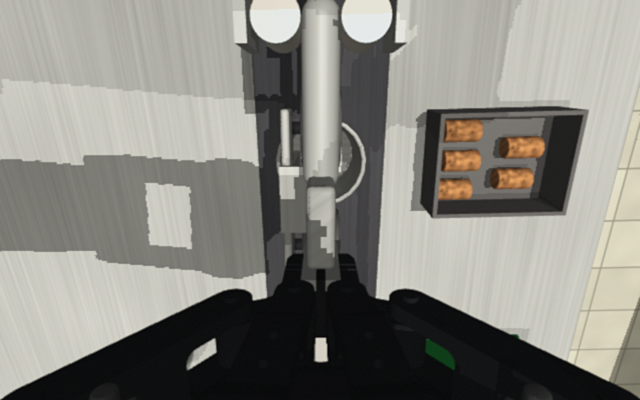

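Call:
servo_tool:
  motion:
    - [[0.04, 0, 0], [0, 0, 0], 0]
    - [[0.04, 0, 0], [0, 0, 0], 0]
    - [[0.04, 0, 0], [0, 0, 0], 0]
    - [[0.04, 0, 0], [0, 0, 0], 0]
    - [[0.04, 0, 0], [0, 0, 0], 0]

```text
time_s: 18.48
position: [0.6573, -0.0358, 0.2269]
orientation: [[0.026, 1.0, -0.002], [0.997, -0.026, -0.075], [-0.075, 0.0, -0.997]]
wrist_force: [0.3, -4.1, 0.7]
grip_width: -0.0001
```

Call:
servo_tool:
  motion:
    - [[0.04, 0, 0], [0, 0, 0], 0]
    - [[0.04, 0, 0], [0, 0, 0], 0]
    - [[0.04, 0, 0], [0, 0, 0], 0]
    - [[0.04, 0, 0], [0, 0, 0], 0]
    - [[0.04, 0, 0], [0, 0, 0], 0]

```text
time_s: 19.1
position: [0.6575, -0.0278, 0.2263]
orientation: [[0.026, 1.0, -0.002], [0.997, -0.026, -0.075], [-0.075, 0.0, -0.997]]
wrist_force: [-0.4, -4.5, 2.0]
grip_width: 0.0005
```

```bash
python3 q.py
```

```text
[0.0262 0.0007 0.0433] [-4.68  0.25  1.67] 19.1
```

Steady drag of ~4.5 N. Continue, slower towards x ≈ 0.04.

Call:
servo_tool:
  motion:
    - [[0.04, 0, 0], [0, 0, 0], 0]
    - [[0.04, 0, 0], [0, 0, 0], 0]
    - [[0.04, 0, 0], [0, 0, 0], 0]
    - [[0.04, 0, 0], [0, 0, 0], 0]
    - [[0.04, 0, 0], [0, 0, 0], 0]

```text
time_s: 19.73
position: [0.6578, -0.0199, 0.2257]
orientation: [[0.026, 1.0, -0.001], [0.997, -0.026, -0.075], [-0.075, 0.0, -0.997]]
wrist_force: [-0.5, -3.5, 2.1]
grip_width: 0.0002
```

Call:
servo_tool:
  motion:
    - [[0.025, 0, 0], [0, 0, 0], 0]
    - [[0.025, 0, 0], [0, 0, 0], 0]
    - [[0, 0, 0], [0, 0, 0], 0]

```text
time_s: 20.1
position: [0.6578, -0.0177, 0.2254]
orientation: [[0.026, 1.0, -0.002], [0.997, -0.026, -0.075], [-0.075, 0.0, -0.997]]
wrist_force: [0.1, -2.8, 2.4]
grip_width: 0.0001
```

Call:
servo_tool:
  motion:
    - [[0.025, 0, 0], [0, 0, 0], 0]
    - [[0.025, 0, 0], [0, 0, 0], 0]
    - [[0, 0, 0], [0, 0, 0], 0]

```text
time_s: 20.48
position: [0.6578, -0.0157, 0.2252]
orientation: [[0.026, 1.0, -0.002], [0.997, -0.026, -0.075], [-0.075, 0.0, -0.997]]
wrist_force: [0.6, -2.7, 2.1]
grip_width: 0.0001
```

```bash
python3 q.py
```

```text
[0.0384 0.0007 0.0432] [-2.85 -0.7   1.85] 20.475
```

Call:
servo_tool:
  motion:
    - [[0.025, 0, 0], [0, 0, 0], 0]
    - [[0.025, 0, 0], [0, 0, 0], 0]

```text
time_s: 20.72
position: [0.6579, -0.014, 0.2251]
orientation: [[0.026, 1.0, -0.002], [0.997, -0.026, -0.075], [-0.076, 0.0, -0.997]]
wrist_force: [0.6, -3.9, 2.9]
grip_width: 0.0
```

Call:
servo_tool:
  motion:
    - [[0.025, 0, 0], [0, 0, 0], 0]
    - [[0.025, 0, 0], [0, 0, 0], 0]

```text
time_s: 20.98
position: [0.6579, -0.0119, 0.2249]
orientation: [[0.026, 1.0, -0.002], [0.997, -0.026, -0.075], [-0.075, 0.0, -0.997]]
wrist_force: [-0.0, -4.3, 2.0]
grip_width: 0.0001
```

Call:
servo_tool:
  motion:
    - [[0.02, 0, 0], [0, 0, 0], 0]
    - [[0.02, 0, 0], [0, 0, 0], 0]

```text
time_s: 21.22
position: [0.658, -0.0106, 0.2249]
orientation: [[0.026, 1.0, -0.002], [0.997, -0.026, -0.076], [-0.076, 0.0, -0.997]]
wrist_force: [-0.2, -4.6, 2.5]
grip_width: -0.0005
```

Call:
servo_tool:
  motion:
    - [[0.015, 0, 0], [0, 0, 0], 0]
    - [[0.015, 0, 0], [0, 0, 0], 0]

```text
time_s: 21.48
position: [0.658, -0.0095, 0.2248]
orientation: [[0.026, 1.0, -0.002], [0.997, -0.027, -0.076], [-0.076, 0.0, -0.997]]
wrist_force: [-0.3, -5.8, 2.5]
grip_width: -0.0003
```

Call:
servo_tool:
  motion:
    - [[0.015, 0, 0], [0, 0, 0], 0]
    - [[0.015, 0, 0], [0, 0, 0], 0]

```text
time_s: 21.72
position: [0.658, -0.0091, 0.2248]
orientation: [[0.027, 1.0, -0.002], [0.997, -0.027, -0.077], [-0.077, 0.0, -0.997]]
wrist_force: [-0.3, -8.4, 2.4]
grip_width: -0.0
```

Call:
servo_tool:
  motion:
    - [[0.015, 0, 0], [0, 0, 0], 0]
    - [[0.015, 0, 0], [0, 0, 0], 0]

```text
time_s: 21.98
position: [0.658, -0.0089, 0.2248]
orientation: [[0.028, 1.0, -0.002], [0.997, -0.029, -0.078], [-0.079, 0.0, -0.997]]
wrist_force: [-0.6, -12.7, 3.1]
grip_width: -0.0002
```

Call:
servo_tool:
  motion:
    - [[-0.03, 0, 0], [0, 0, 0], 0]
    - [[-0.04, 0, 0], [0, 0, 0], 0]
    - [[-0.1, 0, 0], [0, 0, 0], 0]
    - [[-0.3, 0, 0], [0, 0, 0], 0]
    - [[-0.4, 0, 0], [0, 0, 0], 0]

```text
time_s: 22.6
position: [0.6571, -0.0421, 0.227]
orientation: [[0.025, 1.0, -0.002], [0.997, -0.025, -0.075], [-0.075, -0.0, -0.997]]
wrist_force: [-0.9, 0.3, -0.4]
grip_width: -0.0002
```

Call:
servo_tool:
  motion:
    - [[-0.2, 0, -0.4], [0, 0, 0], 0]
    - [[-0.2, 0, -0.6], [0, 0, 0], 0]
    - [[-0.2, 0, -0.6], [0, 0, 0], 0]
    - [[0, 0, 0], [0, 0, 0], 0]
    - [[0, 0, 0], [0, 0, 0], 0]

```text
time_s: 23.22
position: [0.6565, -0.0605, 0.2921]
orientation: [[0.026, 1.0, -0.003], [0.997, -0.026, -0.075], [-0.075, -0.001, -0.997]]
wrist_force: [0.5, 1.2, -0.5]
grip_width: -0.0002
```

```bash
python3 snap.py w14;python3 q.py
python3 - <<'E'
from h import *;import pickle
o=pickle.load(open('w14.pkl','rb'));c=cam('wrist',o)
R,t=barT(.6575,-.0572,np.radians(88.55),np.radians(4.3))
X=np.arange(.054,.08,.004)
for d in(-.015,.015):print([(round(x,3),proj(c,R@np.array([x+d,0,.074])+t)[0].round(1)) for x in X])
im=grab_frame('top')[:,:,::-1];cv2.imwrite('pics/t14.png',im)
E
```

```text
[ 0.6565 -0.0605  0.2921] [ 0.45  1.18 -0.55] 23.225
[-0.0111  0.0011  0.1057] [0.53 0.58 0.49] 23.325
[(np.float64(0.054), array([321.4, 138.9])), (np.float64(0.058), array([321.4, 130.6])), (np.float64(0.062), array([321.4, 122.3])), (np.float64(0.066), array([321.4, 113.8])), (np.float64(0.07), array([321.4, 105.2])), (np.float64(0.074), array([321.4,  96.5])), (np.float64(0.078), array([321.4,  87.7]))]
[(np.float64(0.054), array([321.4,  74.2])), (np.float64(0.058), array([321.4,  65.1])), (np.float64(0.062), array([321.4,  55.9])), (np.float64(0.066), array([321.4,  46.6])), (np.float64(0.07), array([321.4,  37.1])), (np.float64(0.074), array([321.4,  27.6])), (np.float64(0.078), array([321.4,  17.9]))]
```

View pics/w14.png

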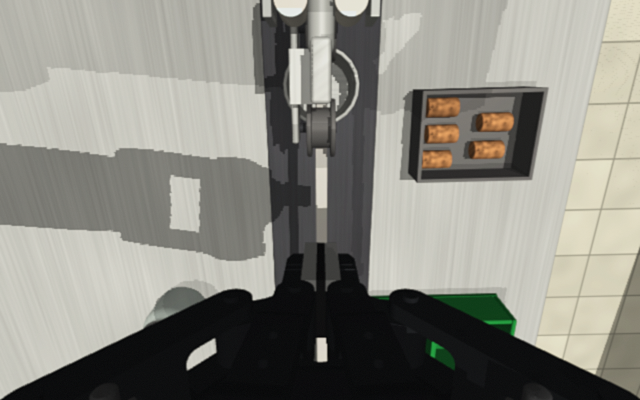

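View pics/w14s.png

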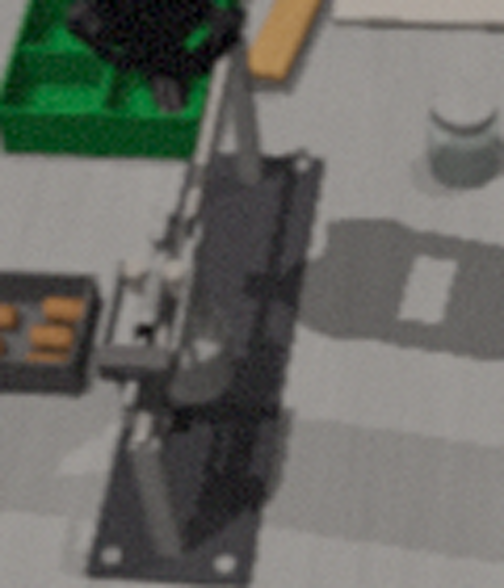

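View pics/t14.png

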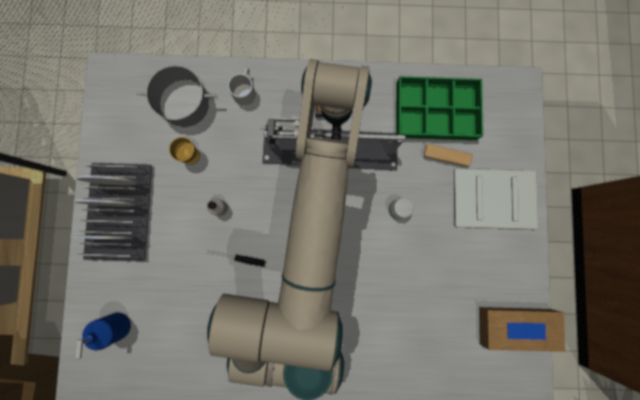

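Call:
servo_tool:
  motion:
    - [[0, 0, -0.8], [0, 0, 0], 0]
    - [[0.4, 0, -0.4], [0, 0, 0], 0]
    - [[0.8, 0, 0], [0, 0, 0], 0]
    - [[0.8, 0, 0], [0, 0, 0], 0]
    - [[0, 0, 0], [0, 0, 0], 0]

```text
time_s: 24.0
position: [0.6586, 0.0251, 0.3335]
orientation: [[0.023, 1.0, -0.003], [0.997, -0.023, -0.075], [-0.075, -0.002, -0.997]]
wrist_force: [0.5, -0.9, 0.2]
grip_width: -0.0001
```

Call:
servo_tool:
  motion:
    - [[0.5, 0, 0], [0, 0, 0], 0]
    - [[0, 0, 0], [0, 0, 0], 0]
    - [[0, 0, 0], [0, 0, 0], 0]

```text
time_s: 24.38
position: [0.6594, 0.0423, 0.3332]
orientation: [[0.026, 1.0, -0.002], [0.997, -0.026, -0.076], [-0.076, 0.0, -0.997]]
wrist_force: [-0.9, -0.4, 0.5]
grip_width: 0.0004
```

```bash
python3 snap.py w15;python3 q.py; python3 -c "
import cv2;im=cv2.imread('pics/w15.png');cv2.imwrite('pics/w15z.png',cv2.resize(im[:260,220:420],None,fx=2.3,fy=2.3,interpolation=2))"
```

```text
[0.6594 0.0423 0.3332] [-0.93 -0.41  0.48] 24.375
[0.0879 0.0006 0.1553] [-0.15  0.67 -0.16] 24.475
```

View pics/w15z.png

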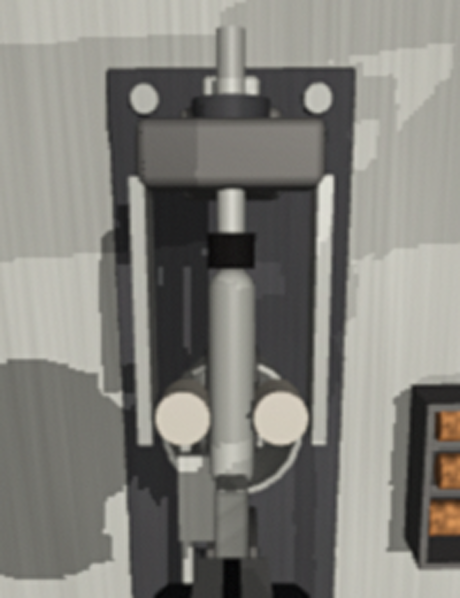

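The picture shows the rod passing between the white pads, with its nose against the black rubber face at about (231,268) in the zoomed view. The wheels are on the bar and the gripper is well clear above it. I'm handing in.

```bash
python3 -c "
from cell import *
hand_in()"
```

```text
the job is handed in; nothing more can be done
```

I hung the hanger near the bar's upper end and let it roll to the clamp, then pushed it on until its tip was hard against the rubber stop. I handed the job in at about 24.5 s of the 72 s allowed; no verdict is reported.

- **Hanging and release:** I gripped the hanger by the tab and lowered it until the wheels touched the bar, about 0.10 m uphill of the bar's middle. Contact forces stayed under about 7 N before I let go.
- **Roll:** It rolled down by itself and came to rest at the clamp's mouth, about 29 mm downhill of the bar's middle by the camera. Two pictures 0.1 s apart showed it still.
- **Push:** Closed fingers behind the tab met a steady drag of about 3 to 4.5 N over roughly 41 mm. Then the resistance rose sharply to 12.7 N at the wrist, which I take to be about 8 N on the stop.
- **Final state:** After I backed the arm away, the hanger stayed about 70 mm downhill of the bar's middle. The last wrist picture shows the nose against the rubber, the hanger on the bar and the gripper clear above it.

The remaining pressure on the stop was not measured. I infer it from the push reaching the rigid point and the hanger not moving back.

The bar's slope did not come out cleanly. My image fit gave 4.8° against the stated 4°, so I used 4.3°, and the wheels touched where expected to about 1 mm. The side and top pictures showed no bystander moved.

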